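# Press both ends of a test bar onto a sprung probe, and hold

## Task

Both ends of the steel test bar have to be read on the sprung probe stand. Pick the bar up and, with it held level clear of the base plate, press its square end centrally and straight onto the plunger's head until the plunger is fully home on its stop, hold it there for about a second, then back off until the plunger is free, give the bar a half turn and press its nose end fully home in the same way. Do not ram the probe, leave the other things where they are, and finish still gripping the bar with the nose holding the plunger on its stop; do not let go.

Things in the scene. Friction and masses are not known exactly. Their poses are not given: they have to be found in the camera images.
- bar: Loose steel test bar lying on the bench, 100 mm long (its x), 22 mm wide (y), 26 mm high (z), hollow, about 0.13 to 0.24 kg. 80 mm of its length (x -50 to +30) is the full section; at +x a stepped nose, 20 mm long, 12 mm wide and 14 mm high, sits centred on the bar's axis. Origin: middle of the 100 mm length, on the underside. Any yaw at the start.
- square_end (a point): centre of the bar's full-section square end face (bar x = -50 mm, 13 mm above the underside)
- nose_end (a point): centre of the small end face of the bar's nose (bar x = +50 mm, 13 mm above the underside)
- stand: Sprung probe stand, fixed to the bench: dark base plate 100 x 90 x 12 mm (x -45 to +55) carrying a grey housing, 50 x 56 mm, top 84 mm above the bench, front face at x = -5 mm of the stand; two brass terminals reach 90 mm. Origin: under the base plate, on the bench. The plunger points out of the housing along the stand's -x (roughly towards the robot), so it is pushed in along the stand's +x. The space before the plunger is open from 12 mm above the bench.
- plunger_face (a point): centre of the flat front face of the plunger's round steel head (30 mm diameter, 8 mm thick), 60 mm above the bench; moves with the plunger. Released, it stands at x = -25 mm of the stand, 20 mm before the housing; its x axis is the stand's x.
- plunger (a joint): how far the sprung plunger is pushed in, m: 0 released, 0.012 at its hard stop (the back of the head meets the housing). It springs back by itself; the spring pushes with 3.2 N at 0, rising to 8 N at the stop, beyond which it is rigid.
- rubber: bystander: small eraser, 19 x 42 x 12 mm, lying flat; loose, leave it alone. Origin: centre of its underside.
- glue: bystander: glue stick standing upright, 24 mm diameter, 85 high; loose, leave it alone. Origin: centre of its underside.
- beaker: bystander: small glass beaker, 54 x 60 mm, 66 high; loose, leave it alone. Origin: centre of its underside.
Not all that is in view belongs to the job. Of the things shaped like the bar, the steel one is meant.

How it is judged:
By the outcome, as a careful person would: the job done as asked, in the order asked, and still so for the second after the job is handed in, while the arm keeps its last pose, push and grip.
It also fails if it takes over 64 s, if anything falls off the work surface, if the arm or the gripper's body presses on something with over 40 N, if the wrist force passes 120 N, or if a joint passes its speed limit or range.

## Robot

A 6-joint arm with a two-finger parallel gripper is mounted at the origin on a cart in front of the work surface, level with it; the furniture and walls round the work are solid. World frame = base frame: x ahead of the robot, y to its left, z up, the work surface at z = 0. Lengths are in m, angles in rad, forces in N, time in s.
With the tool pointing down it reaches from about 0.35 to 0.85 m from the base axis. Payload 8.1 kg.
Tool frame: the origin (TCP) lies between the finger pads; the fingertips stand 14 mm ahead of it and the grasp point (between the pads) lies 5 mm behind it; z points along the fingers, y is the line along which they close (so a half turn about z gives the same grasp; the last joint's range is limited). The gripper opens to 93 mm and grips with 3 to 60 N. Pads are 15 mm wide; open, the fingers measure 128 mm over their backs; the gripper's body (75 mm by 188 mm) begins 65 mm behind the grasp point.
Start: joints at [-1.353, 0.13, 1.488, -0, 1.523, -0.085], TCP at [0.179, -0.573, 0.233] pointing down, gripper open.
Joint ranges: [-2.96, 2.96], [-0.89, 2.26], [0.02, 2.5], [-1.34, 4.48], [0, 2.73], [-2.66, 2.66]. Speed limits (rad/s): [2.39, 2.39, 2.79, 3.14, 3.14, 3.14].

## Interface

Orientations are given as a rotation vector (axis times angle).
In Python, from plant import robot gives the robot as it stands.
- The arm moves only by the tool arm_command, never from a script. Its argument "targets" is a list of rows, each an object of numbers: "x", "y", "z": the shift along the world's x, y, z in units of 500 mm (1.0 is 500 mm); "rx", "ry", "rz": the turn, a rotation vector about the world's x, y, z in units of 2 rad (1.0 is 2 rad); "claw": the closure in counts, from 0 (fully open) to 255 (shut). In form: [{"x": .., "y": .., "z": .., "rx": .., "ry": .., "rz": .., "claw": ..}, ...]. A call has 1 to 10 rows; each row is the pose to reach, as a shift and turn from the pose commanded when the call began; what a row does not reach only later rows make up. A row lasts 1/12 s, in which the tool goes at most 41.7 mm and 7.16 degrees, less where a joint would pass 70% of its speed; a pose out of reach is approached as far as the arm can. A call with a number of a shift or a turn outside -1 to 1 is refused whole. A call with a gripper value outside its range is refused whole. The fingers move at their own pace and stop on an object; "squeeze" is the grip in N (left out, the last holds). Time passes only in rows, so rows that repeat a pose let the fingers close. It gives the time, the measured TCP pose, the force, the opening and the grip force at its end, in the units of the state.
- robot.read_state(): the state, without advancing time (a new reading comes with each control period).
- robot.read_camera(name): name is "side" or "top" or "wrist"; returns (picture, depth): 480x640x3 uint8, red, green, blue; 480x640 float32, m along the optical axis (not along the pixel's ray), 0 where there is no reading.
- robot.get_calibration(name): a dict with "intrinsics" (3x3 intrinsics, pixels), "dist" ([k1, k2, p1, p2, k3] as OpenCV has them; the pictures are not rectified), "origin" and "orientation" of the camera in the world. Camera axes: x right, y up, looking along -z (the intrinsics and any distortion apply to the point x, -y, -z); pixel columns grow to the right and rows downward; lengths in m; the calibration is good to about 2 mm. A picture is of the moment at which its call begins: read the wrist's pose just before it. get_calibration takes no time and is no camera call; for the wrist camera it gives the pose at the moment of the call.
- robot.close_job(): hands the job in; it is judged then, once.
The state is a dict: "t": time; "q": joint angles; "dq": joint speeds; "joint_torque": joint torques, N m; "tool_pos": TCP position; "orientation": TCP orientation; "force": force on the tool from outside, world axes, zero at the start; "wrist_torque": the same for the moment, N m; "opening": finger opening in m; "gripper_force": force on a finger pad.
Only numpy, scipy, OpenCV 4.12 (cv2) and the standard library are available. Lean on these libraries where they do the work, as an engineer would, in place of code of your own. Each camera call takes 0.05 s, during which the arm holds its last target. There are 200 camera calls.

## Working session

There is one attempt and no reset: what is moved stays moved. The work goes in short steps, Python scripts to look and compute and a tool call to move; the robot and the scene stay as the last step left them, time stands still between calls to the robot, and variables do not carry over. Pictures are saved under pics/ and viewed, at most 11 in all, crops included, and the job is handed in when it is done.

Besides the shell and the picture viewer there is one more tool, called after "Call:" as a command line: name --argument value ..., lists and objects as JSON in quotes. arm_command: Moves the arm, as the interface text tells. Shifts and turns lie within -1 to 1; 1 stands for 500 mm of shift or 2 rad of turn. Its arguments: {"type":"object","properties":{"targets":{"type":"array","items":{"type":"object","properties":{"x":{"type":"number","minimum":-1,"maximum":1},"y":{"type":"number","minimum":-1,"maximum":1},"z":{"type":"number","minimum":-1,"maximum":1},"rx":{"type":"number","minimum":-1,"maximum":1},"ry":{"type":"number","minimum":-1,"maximum":1},"rz":{"type":"number","minimum":-1,"maximum":1},"claw":{"type":"number"}}}},"squeeze":{"type":"number"}},"required":["targets"]}

```bash
ls; mkdir -p pics
cat > h.py <<'E'
import numpy as np,cv2
from plant import robot
def snap(n,f):
    c=robot.get_calibration(n); p,d=robot.read_camera(n)
    cv2.imwrite(f'pics/{f}.png',p[:,:,::-1]); np.savez(f'{f}.npz',p=p,d=d,K=c['intrinsics'],dist=c['dist'],o=c['origin'],R=np.array(c['orientation']))
    return p,d,c
def rot(v):
    v=np.array(v,float); return v if v.shape==(3,3) else cv2.Rodrigues(v)[0]
def load(f): return np.load(f'{f}.npz')
def ray(z,uv):
    uv=np.array(uv,float).reshape(-1,1,2)
    n=cv2.undistortPoints(uv,z['K'],z['dist']).reshape(-1,2)
    return np.c_[n[:,0],-n[:,1],-np.ones(len(n))]@rot(z['R']).T
def onz(z,uv,h):
    r=ray(z,uv); o=z['o']; return o+r*((h-o[2])/r[:,2])[:,None]
def cloud(z):
    v,u=np.mgrid[0:480,0:640]; r=ray(z,np.c_[u.ravel(),v.ravel()])
    return (z['o']+r*z['d'].reshape(-1,1)).reshape(480,640,3)
def st():
    s=robot.read_state(); print({k:np.round(s[k],4).tolist() for k in('t','q','tool_pos','orientation','force','opening','gripper_force')}); return s
E
python3 - <<'E'
from h import *
st()
for n in('top','side'):
    p,d,c=snap(n,n+'0'); print(n,c)
E
```

```text
pics
{'t': 0.0, 'q': [-1.3534, 0.1311, 1.4893, 0.0, 1.523, -0.0854], 'tool_pos': [0.1788, -0.5722, 0.2316], 'orientation': [-3.1039, -0.4735, 0.0002], 'force': [0.8911, 0.1748, -0.0662], 'opening': 0.0931, 'gripper_force': 0.0}
top {'intrinsics': array([[539.32068098,   0.        , 317.59950714],
       [  0.        , 539.32068098, 237.24615451],
       [  0.        ,   0.        ,   1.        ]]), 'dist': array([2.18712341e-05, 0.00000000e+00, 0.00000000e+00, 0.00000000e+00,
       0.00000000e+00]), 'origin': array([ 0.32548067, -0.11324377,  1.23958635]), 'orientation': array([ 0.14854243, -0.12581571, -1.56140042])}
side {'intrinsics': array([[463.41393483,   0.        , 313.96369919],
       [  0.        , 463.41393483, 239.05119858],
       [  0.        ,   0.        ,   1.        ]]), 'dist': array([0.00020128, 0.        , 0.        , 0.        , 0.        ]), 'origin': array([ 0.23194781, -0.84196553,  0.44762407]), 'orientation': array([ 1.11772203, -0.21759633, -0.36979497])}
```

View pics/top0.png

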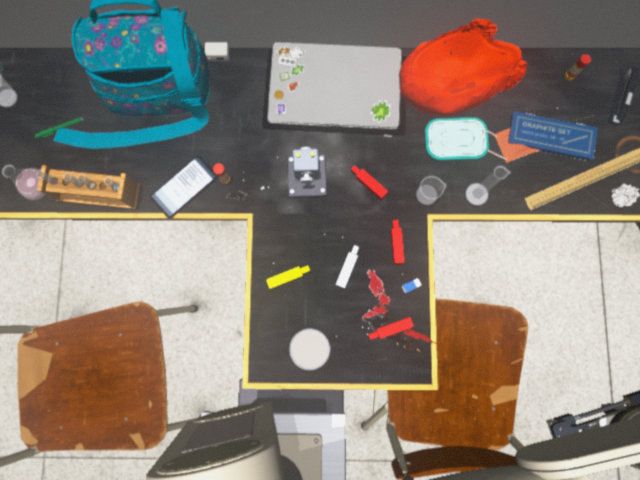

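View pics/side0.png

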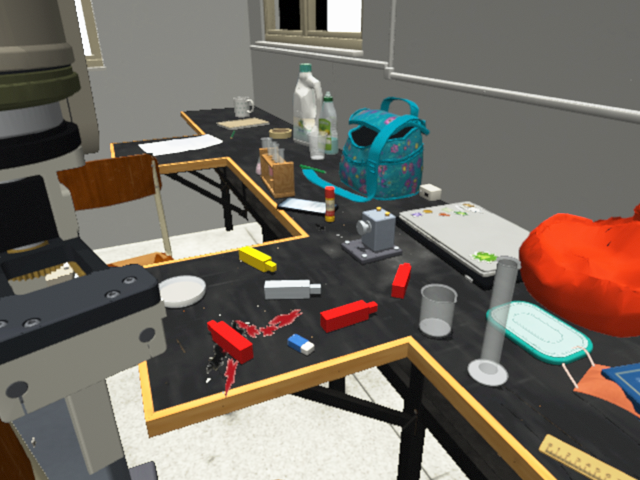

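The top view shows the steel bar (pale) around (347,267), nose up at (354,249). The red and yellow bars are decoys. The stand is at (307,170) with its plunger facing down-image. The side view agrees: bar (290,289), stand (373,235). Next I measure both.

```bash
python3 - <<'E'
from h import *
z=load('top0'); p=z['p'].astype(int); C=cloud(z)
m=((p.min(2)>150)).astype(np.uint8); w=np.zeros_like(m); w[235:295,325:370]=1; m*=w
# bar
print('bar z med',np.median(C[m>0][:,2]), m.sum())
ys,xs=np.nonzero(m); W=onz(z,np.c_[xs,ys],.026)[:,:2]
r=cv2.minAreaRect((W*1000).astype(np.float32)); print('bar rect',r)
b=W.mean(0); u,s,vt=np.linalg.svd(W-b,full_matrices=False); a=vt[0]*np.sign(vt[0][0]); 
t=(W-b)@a; n=(W-b)@np.array([-a[1],a[0]])
print('axis',np.degrees(np.arctan2(a[1],a[0])),b,t.min(),t.max())
for lo in np.arange(t.min(),t.max(),.01):
    k=(t>=lo)&(t<lo+.01); print(round(lo,3),np.round([n[k].min(),n[k].max()],4))
# stand
for f in('top0','side0'):
    z=load(f);C=cloud(z);
    roi=(C[...,0]>.33)&(C[...,0]<.62)&(C[...,1]>-.25)&(C[...,1]<.05)
    roi=(abs(C[...,0]-.5)<.15)
    if f=='top0': rr=np.zeros((480,640),bool); rr[135:205,275:340]=1
    else: rr=np.zeros((480,640),bool); rr[200:270,335:410]=1
    for lo,hi in((.008,.016),(.078,.087)):
        k=rr&(C[...,2]>lo)&(C[...,2]<hi); P=C[k]
        if len(P)>5: print(f,lo,len(P),np.median(P,0),cv2.minAreaRect((P[:,:2]*1000).astype(np.float32)))
    print(f,'bench z',np.median(C[rr][:,2]))
E
python3 - <<'E'
import cv2
a=cv2.imread('pics/top0.png')[130:210,265:345];b=cv2.imread('pics/side0.png')[195:275,330:410]
cv2.imwrite('pics/c1.png',cv2.resize(cv2.hconcat([a,b]),(800,400),interpolation=cv2.INTER_CUBIC))
E
```

```text
bar z med 0.025372482174772393 420
bar rect ((474.8309020996094, -164.0281982421875), (23.428077697753906, 99.97868347167969), 68.1081771850586)
axis -22.205884733893793 [ 0.47114278 -0.16266025] -0.046093316744215206 0.05390571743804215
-0.046 [-0.0114  0.0111]
-0.036 [-0.0118  0.0116]
-0.026 [-0.0117  0.0117]
-0.016 [-0.0113  0.0118]
-0.006 [-0.0112  0.0114]
0.004 [-0.0116  0.0115]
0.014 [-0.0115  0.0116]
0.024 [-0.0114  0.0112]
0.034 [-0.0097  0.0075]
0.044 [-0.0059  0.0064]
top0 0.008 782 [ 0.66997827 -0.07156793  0.01189237] ((689.9464111328125, -58.430179595947266), (100.97077941894531, 107.58672332763672), 2.3461427688598633)
top0 0.078 472 [ 0.70411571 -0.06670442  0.08359904] ((697.2088012695312, -66.67521667480469), (69.95751190185547, 54.106781005859375), 0.9609395265579224)
top0 bench z 0.001855216940418014
side0 0.008 670 [ 0.67408555 -0.08476385  0.01045901] ((760.283447265625, 10.674270629882812), (342.04473876953125, 137.52374267578125), 51.41398239135742)
side0 0.078 270 [ 0.69990608 -0.075929    0.08192374] ((701.7506103515625, -71.360107421875), (50.05222702026367, 55.4303092956543), 3.8230793476104736)
side0 bench z -0.0006826279242806432
```

View pics/c1.png

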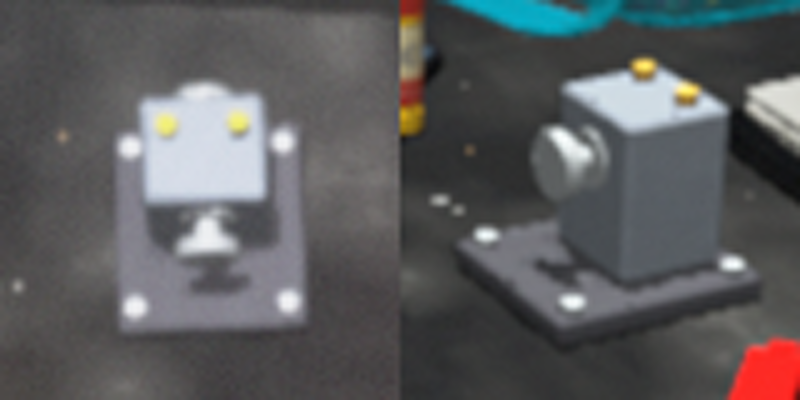

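The crop confirms the stand is nearly axis-aligned, with the plunger pointing to -x. The measured sizes match: bar 23.4x100 mm with its top at 25 mm, housing 50x55 mm at 84 mm. The bar centre is about (0.475,-0.164) at yaw -22°, and the stand housing centre is about (0.70,-0.069). I'll move above the bar, turning +140.7° about z so the later half turn fits joint 6.

Call:
arm_command --targets '[{"x": 0.3,"y": 0.42,"z": 0,"rz": 0.6,"claw": 0},{"x": 0.3,"y": 0.42,"z": 0,"rz": 0.6,"claw": 0},{"x": 0.3,"y": 0.42,"z": 0,"rz": 0.6,"claw": 0},{"x": 0.3,"y": 0.42,"z": 0,"rz": 0.6,"claw": 0},{"x": 0.3,"y": 0.42,"z": 0,"rz": 0.6,"claw": 0},{"x": 0.3,"y": 0.42,"z": 0,"rz": 0.6,"claw": 0},{"x": 0.3,"y": 0.42,"z": 0,"rz": 0.6,"claw": 0},{"x": 0.3,"y": 0.42,"z": 0,"rz": 0.6,"claw": 0},{"x": 0.3,"y": 0.42,"z": 0,"rz": 0.6,"claw": 0},{"x": 0.3,"y": 0.42,"z": 0,"rz": 0.6,"claw": 0}]'

```text
schema error: expected keys x, y, z, rx, ry, rz, claw
```

Call:
arm_command --targets '[{"x": 0.284,"y": 0.4,"z": -0.066,"rz": 0.628,"claw": 0},{"x": 0.284,"y": 0.4,"z": -0.066,"rz": 0.628,"claw": 0},{"x": 0.284,"y": 0.4,"z": -0.066,"rz": 0.628,"claw": 0},{"x": 0.284,"y": 0.4,"z": -0.066,"rz": 0.628,"claw": 0},{"x": 0.284,"y": 0.4,"z": -0.066,"rz": 0.628,"claw": 0},{"x": 0.284,"y": 0.4,"z": -0.066,"rz": 0.628,"claw": 0},{"x": 0.284,"y": 0.4,"z": -0.066,"rz": 0.628,"claw": 0},{"x": 0.284,"y": 0.4,"z": -0.066,"rz": 0.628,"claw": 0},{"x": 0.284,"y": 0.4,"z": -0.066,"rz": 0.628,"claw": 0},{"x": 0.284,"y": 0.4,"z": -0.066,"rz": 0.628,"claw": 0}]'

```text
schema error: expected keys x, y, z, rx, ry, rz, claw
```

```bash
cat >> h.py <<'E'
def yaw():
    s=st(); R=rot(s['orientation']); print('yaw tool y',np.degrees(np.arctan2(R[1,1],R[0,1])),'tool z',np.round(R[:,2],4)); return s,R
E
python3 - <<'E'
from h import *
yaw(); p,d,c=snap('wrist','w1'); print(c['origin'])
E
```

```text
{'t': 0.1, 'q': [-1.3534, 0.1311, 1.4892, -0.0, 1.523, -0.0854], 'tool_pos': [0.1788, -0.5722, 0.2317], 'orientation': [-3.1041, -0.4736, 0.0002], 'force': [-0.4954, 0.6623, 0.1753], 'opening': 0.093, 'gripper_force': 0.0}
yaw tool y -72.64940958894748 tool z [-4.0e-04  1.6e-03 -1.0e+00]
[ 0.2435134  -0.55099785  0.38374461]
```

View pics/w1.png

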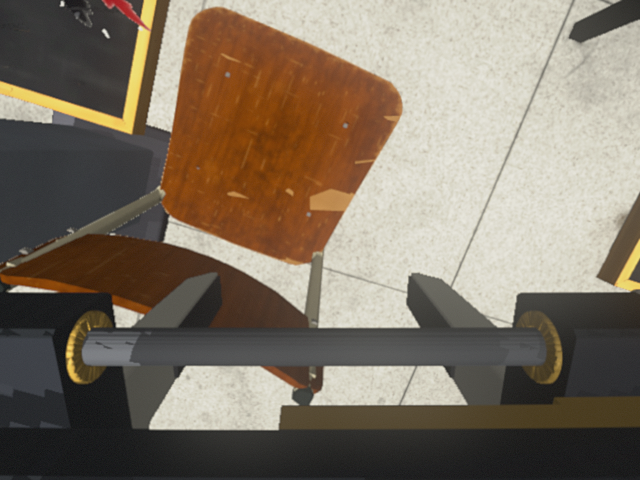

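The wrist view shows the two fingers at the bottom, (190,330) and (450,330), with only floor and a chair below, because the arm hasn't moved. All the keys are required, so I'm resending.

Call:
arm_command --targets '[{"x": 0.3,"y": 0.42,"z": 0,"rx": 0,"ry": 0,"rz": 0.6,"claw": 0},{"x": 0.3,"y": 0.42,"z": 0,"rx": 0,"ry": 0,"rz": 0.6,"claw": 0},{"x": 0.3,"y": 0.42,"z": 0,"rx": 0,"ry": 0,"rz": 0.6,"claw": 0},{"x": 0.3,"y": 0.42,"z": 0,"rx": 0,"ry": 0,"rz": 0.6,"claw": 0},{"x": 0.3,"y": 0.42,"z": 0,"rx": 0,"ry": 0,"rz": 0.6,"claw": 0},{"x": 0.3,"y": 0.42,"z": 0,"rx": 0,"ry": 0,"rz": 0.6,"claw": 0},{"x": 0.3,"y": 0.42,"z": 0,"rx": 0,"ry": 0,"rz": 0.6,"claw": 0},{"x": 0.3,"y": 0.42,"z": 0,"rx": 0,"ry": 0,"rz": 0.6,"claw": 0},{"x": 0.3,"y": 0.42,"z": 0,"rx": 0,"ry": 0,"rz": 0.6,"claw": 0},{"x": 0.3,"y": 0.42,"z": 0,"rx": 0,"ry": 0,"rz": 0.6,"claw": 0}]'

```text
t: 0.98
tool_pos: [0.3292, -0.3621, 0.2324]
orientation: [-2.287, -2.154, 0.0]
force: [-0.8, 0.4, -0.2]
opening: 0.093
gripper_force: 0.0
```

```bash
python3 -c "
from h import *
yaw()"
```

```text
{'t': 0.9833, 'q': [-0.9376, -0.1726, 1.7873, -0.0001, 1.5272, -0.8779], 'tool_pos': [0.3292, -0.3621, 0.2324], 'orientation': [-2.2866, -2.1539, 0.0], 'force': [-0.7795, 0.357, -0.208], 'opening': 0.093, 'gripper_force': 0.0}
yaw tool y -3.4233072906946567 tool z [-2.e-04  2.e-04 -1.e+00]
```

Call:
arm_command --targets '[{"x": 0.284,"y": 0.4,"z": -0.066,"rx": 0,"ry": 0,"rz": 0.62,"claw": 0},{"x": 0.284,"y": 0.4,"z": -0.066,"rx": 0,"ry": 0,"rz": 0.62,"claw": 0},{"x": 0.284,"y": 0.4,"z": -0.066,"rx": 0,"ry": 0,"rz": 0.62,"claw": 0},{"x": 0.284,"y": 0.4,"z": -0.066,"rx": 0,"ry": 0,"rz": 0.62,"claw": 0},{"x": 0.284,"y": 0.4,"z": -0.066,"rx": 0,"ry": 0,"rz": 0.62,"claw": 0},{"x": 0.284,"y": 0.4,"z": -0.066,"rx": 0,"ry": 0,"rz": 0.62,"claw": 0},{"x": 0.284,"y": 0.4,"z": -0.066,"rx": 0,"ry": 0,"rz": 0.62,"claw": 0},{"x": 0.284,"y": 0.4,"z": -0.066,"rx": 0,"ry": 0,"rz": 0.62,"claw": 0},{"x": 0.284,"y": 0.4,"z": -0.066,"rx": 0,"ry": 0,"rz": 0.62,"claw": 0},{"x": 0.284,"y": 0.4,"z": -0.066,"rx": 0,"ry": 0,"rz": 0.62,"claw": 0}]'

```text
t: 1.82
tool_pos: [0.4709, -0.1621, 0.1992]
orientation: [-0.61, -3.081, -0.0]
force: [-0.4, -0.3, -0.5]
opening: 0.0931
gripper_force: 0.0
```

```bash
python3 -c "
from h import *
yaw()
p,d,c=snap('wrist','w2'); print(c['origin'])"
```

```text
{'t': 1.8167, 'q': [-0.4344, -0.1297, 1.8095, -0.0001, 1.4626, -1.6139], 'tool_pos': [0.4709, -0.1621, 0.1992], 'orientation': [-0.6105, -3.0808, -0.0002], 'force': [-0.3637, -0.2633, -0.53], 'opening': 0.0931, 'gripper_force': 0.0}
yaw tool y 67.58414952232765 tool z [-8.e-04  3.e-04 -1.e+00]
[ 0.40858123 -0.13501358  0.35130354]
```

View pics/w2.png

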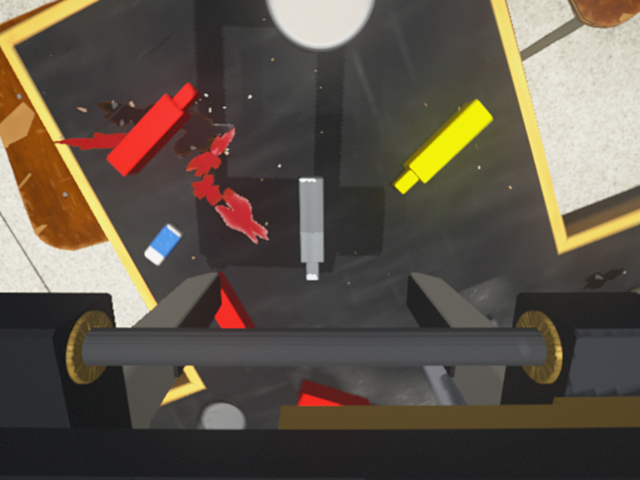

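The wrist view shows the steel bar between the fingers, body columns 299-323, rows 178-262, nose to row 280. I'll measure it from here.

Run:
```python
from h import *
z=load('w2'); p=z['p'].astype(int); C=cloud(z)
m=((p.min(2)>90)&(p.max(2)-p.min(2)<40)&(C[...,2]>.015)&(C[...,2]<.035)); w=np.zeros_like(m); w[165:290,285:340]=1; m&=w
W=C[m]; print('z',np.median(W[:,2]),m.sum())
ys,xs=np.nonzero(m); k=ys<258; W=onz(z,np.c_[xs,ys],.026)[:,:2]
for nm,Q in(('all',W),('body',W[k])):
    r=cv2.minAreaRect((Q*1000).astype(np.float32)); print(nm,r)
```

```text
z 0.025872716766737802 2146
all ((474.07763671875, -165.4188232421875), (21.01008415222168, 96.97315216064453), 67.85924530029297)
body ((463.76324462890625, -161.22218322753906), (21.01003646850586, 74.70220184326172), 67.85902404785156)
```

Call:
arm_command --targets '[{"x": 0,"y": -0.002,"z": -0.08,"rx": 0,"ry": 0,"rz": 0.003,"claw": 0},{"x": 0,"y": -0.002,"z": -0.16,"rx": 0,"ry": 0,"rz": 0.003,"claw": 0},{"x": 0,"y": -0.002,"z": -0.24,"rx": 0,"ry": 0,"rz": 0.003,"claw": 0},{"x": 0,"y": -0.002,"z": -0.3,"rx": 0,"ry": 0,"rz": 0.003,"claw": 0},{"x": 0,"y": -0.002,"z": -0.33,"rx": 0,"ry": 0,"rz": 0.003,"claw": 0},{"x": 0,"y": -0.002,"z": -0.35,"rx": 0,"ry": 0,"rz": 0.003,"claw": 0},{"x": 0,"y": -0.002,"z": -0.36,"rx": 0,"ry": 0,"rz": 0.003,"claw": 0},{"x": 0,"y": -0.002,"z": -0.364,"rx": 0,"ry": 0,"rz": 0.003,"claw": 0},{"x": 0,"y": -0.002,"z": -0.364,"rx": 0,"ry": 0,"rz": 0.003,"claw": 0},{"x": 0,"y": -0.002,"z": -0.364,"rx": 0,"ry": 0,"rz": 0.003,"claw": 0}]' --squeeze 35

```text
t: 2.7
tool_pos: [0.4721, -0.1643, 0.0191]
orientation: [0.613, 3.079, -0.001]
force: [-0.5, 0.7, -0.6]
opening: 0.0931
gripper_force: 0.0
```

Call:
arm_command --targets '[{"x": 0,"y": 0,"z": 0,"rx": 0,"ry": 0,"rz": 0,"claw": 255},{"x": 0,"y": 0,"z": 0,"rx": 0,"ry": 0,"rz": 0,"claw": 255},{"x": 0,"y": 0,"z": 0,"rx": 0,"ry": 0,"rz": 0,"claw": 255},{"x": 0,"y": 0,"z": 0,"rx": 0,"ry": 0,"rz": 0,"claw": 255},{"x": 0,"y": 0,"z": 0,"rx": 0,"ry": 0,"rz": 0,"claw": 255},{"x": 0,"y": 0,"z": 0,"rx": 0,"ry": 0,"rz": 0,"claw": 255},{"x": 0,"y": 0,"z": 0,"rx": 0,"ry": 0,"rz": 0,"claw": 255},{"x": 0,"y": 0,"z": 0,"rx": 0,"ry": 0,"rz": 0,"claw": 255},{"x": 0,"y": 0,"z": 0,"rx": 0,"ry": 0,"rz": 0,"claw": 255},{"x": 0,"y": 0,"z": 0,"rx": 0,"ry": 0,"rz": 0,"claw": 255}]' --squeeze 35

```text
t: 3.53
tool_pos: [0.4709, -0.1637, 0.0176]
orientation: [-0.613, -3.081, -0.0]
force: [0.2, -0.0, -0.0]
opening: 0.0312
gripper_force: 0.0
```

```bash
python3 -c "
from h import *
yaw()"
```

```text
{'t': 3.5333, 'q': [-0.4374, 0.0815, 1.958, 0.0, 1.1023, -1.6154], 'tool_pos': [0.4709, -0.1637, 0.0176], 'orientation': [-0.6131, -3.0811, -0.0001], 'force': [0.1771, -0.0281, -0.0477], 'opening': 0.0312, 'gripper_force': 0.0}
yaw tool y 67.49133800011994 tool z [-1.e-04  1.e-04 -1.e+00]
```

Call:
arm_command --targets '[{"x": 0,"y": 0,"z": 0,"rx": 0,"ry": 0,"rz": 0,"claw": 255},{"x": 0,"y": 0,"z": 0,"rx": 0,"ry": 0,"rz": 0,"claw": 255},{"x": 0,"y": 0,"z": 0,"rx": 0,"ry": 0,"rz": 0,"claw": 255},{"x": 0,"y": 0,"z": 0,"rx": 0,"ry": 0,"rz": 0,"claw": 255},{"x": 0,"y": 0,"z": 0,"rx": 0,"ry": 0,"rz": 0,"claw": 255},{"x": 0,"y": 0,"z": 0,"rx": 0,"ry": 0,"rz": 0,"claw": 255},{"x": 0,"y": 0,"z": 0,"rx": 0,"ry": 0,"rz": 0,"claw": 255}]' --squeeze 35

```text
t: 4.12
tool_pos: [0.4709, -0.1637, 0.0176]
orientation: [-0.613, -3.081, 0.0]
force: [-0.7, -1.1, -0.2]
opening: 0.0215
gripper_force: 35.0
```

```bash
python3 -c "
from h import *
yaw()"
```

```text
{'t': 4.1167, 'q': [-0.4374, 0.0814, 1.958, -0.0, 1.1022, -1.6154], 'tool_pos': [0.4709, -0.1637, 0.0176], 'orientation': [-0.613, -3.0812, 0.0], 'force': [-0.7448, -1.0678, -0.1513], 'opening': 0.0215, 'gripper_force': 34.9989}
yaw tool y 67.49536207359827 tool z [-1.e-04 -0.e+00 -1.e+00]
```

Gripped: opening 21.5 mm, 35 N. The bar axis sits 4.6 mm below the TCP. Now lift and turn clockwise.

Call:
arm_command --targets '[{"x": 0,"y": 0,"z": 0.06,"rx": 0,"ry": 0,"rz": 0,"claw": 255},{"x": 0,"y": 0,"z": 0.14,"rx": 0,"ry": 0,"rz": 0,"claw": 255},{"x": 0,"y": 0,"z": 0.22,"rx": 0,"ry": 0,"rz": -0.06,"claw": 255},{"x": 0,"y": 0.05,"z": 0.3,"rx": 0,"ry": 0,"rz": -0.12,"claw": 255},{"x": 0.04,"y": 0.1,"z": 0.36,"rx": 0,"ry": 0,"rz": -0.18,"claw": 255},{"x": 0.08,"y": 0.15,"z": 0.4,"rx": 0,"ry": 0,"rz": -0.24,"claw": 255},{"x": 0.1,"y": 0.188,"z": 0.4,"rx": 0,"ry": 0,"rz": -0.3,"claw": 255},{"x": 0.1,"y": 0.188,"z": 0.4,"rx": 0,"ry": 0,"rz": -0.36,"claw": 255},{"x": 0.1,"y": 0.188,"z": 0.4,"rx": 0,"ry": 0,"rz": -0.42,"claw": 255},{"x": 0.1,"y": 0.188,"z": 0.4,"rx": 0,"ry": 0,"rz": -0.48,"claw": 255}]'

```text
t: 4.95
tool_pos: [0.521, -0.0689, 0.2174]
orientation: [-1.972, -2.445, 0.0]
force: [-0.6, -0.6, -1.8]
opening: 0.0218
gripper_force: 35.0
```

Call:
arm_command --targets '[{"x": 0,"y": 0,"z": 0,"rx": 0,"ry": 0,"rz": -0.06,"claw": 255},{"x": 0,"y": 0,"z": 0,"rx": 0,"ry": 0,"rz": -0.12,"claw": 255},{"x": 0,"y": 0,"z": 0,"rx": 0,"ry": 0,"rz": -0.18,"claw": 255},{"x": 0,"y": 0,"z": 0,"rx": 0,"ry": 0,"rz": -0.24,"claw": 255},{"x": 0,"y": 0,"z": 0,"rx": 0,"ry": 0,"rz": -0.3,"claw": 255},{"x": 0,"y": 0,"z": 0,"rx": 0,"ry": 0,"rz": -0.36,"claw": 255},{"x": 0,"y": 0,"z": 0,"rx": 0,"ry": 0,"rz": -0.42,"claw": 255},{"x": 0,"y": 0,"z": 0,"rx": 0,"ry": 0,"rz": -0.48,"claw": 255},{"x": 0,"y": 0,"z": 0,"rx": 0,"ry": 0,"rz": -0.54,"claw": 255},{"x": 0,"y": 0,"z": 0,"rx": 0,"ry": 0,"rz": -0.6,"claw": 255}]'

```text
t: 5.78
tool_pos: [0.5207, -0.0696, 0.2172]
orientation: [-3.009, -0.903, 0.001]
force: [0.3, 0.9, -1.5]
opening: 0.022
gripper_force: 35.0
```

```bash
python3 -c "
from h import *
yaw()"
```

```text
{'t': 5.7833, 'q': [-0.2305, -0.0639, 1.7151, 0.0001, 1.4913, 0.7574], 'tool_pos': [0.5207, -0.0696, 0.2172], 'orientation': [-3.0086, -0.9025, 0.0011], 'force': [0.2789, 0.8588, -1.5464], 'opening': 0.022, 'gripper_force': 34.9935}
yaw tool y -56.602849572932264 tool z [-8.e-04  3.e-04 -1.e+00]
```

Call:
arm_command --targets '[{"x": 0,"y": 0,"z": 0,"rx": 0,"ry": 0,"rz": -0.06,"claw": 255},{"x": 0,"y": 0,"z": 0,"rx": 0,"ry": 0,"rz": -0.12,"claw": 255},{"x": 0,"y": 0,"z": 0,"rx": 0,"ry": 0,"rz": -0.18,"claw": 255},{"x": 0,"y": 0,"z": 0,"rx": 0,"ry": 0,"rz": -0.24,"claw": 255},{"x": 0,"y": 0,"z": 0,"rx": 0,"ry": 0,"rz": -0.28,"claw": 255},{"x": 0,"y": 0,"z": 0,"rx": 0,"ry": 0,"rz": -0.28,"claw": 255},{"x": 0,"y": 0,"z": 0,"rx": 0,"ry": 0,"rz": -0.28,"claw": 255}]'

```text
t: 6.37
tool_pos: [0.5207, -0.0696, 0.2173]
orientation: [-3.141, -0.05, 0.001]
force: [-0.4, 0.3, -1.9]
opening: 0.0219
gripper_force: 35.0
```

```bash
python3 -c "
from h import *
yaw()
p,d,c=snap('wrist','w3'); print(c['origin']); snap('top','top3'); snap('side','side3')"
```

```text
{'t': 6.3667, 'q': [-0.2306, -0.064, 1.7149, 0.0, 1.4914, 1.3086], 'tool_pos': [0.5207, -0.0696, 0.2173], 'orientation': [-3.141, -0.0496, 0.001], 'force': [-0.4174, 0.2801, -1.899], 'opening': 0.0219, 'gripper_force': 34.999}
yaw tool y -88.1894197408406 tool z [-7.e-04  2.e-04 -1.e+00]
[ 0.58848247 -0.06620976  0.3692926 ]
```

View pics/w3.png

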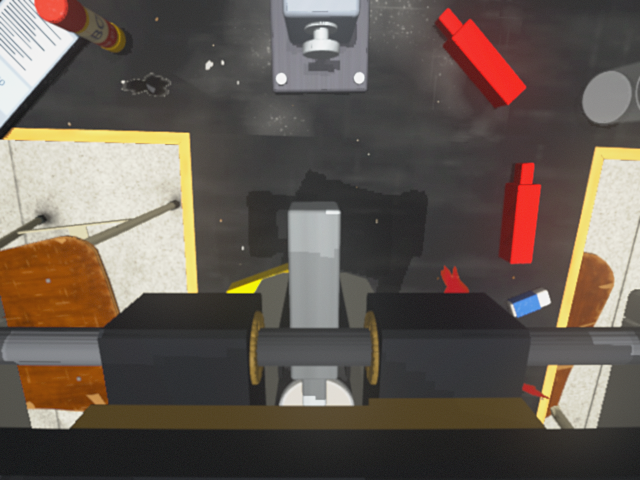

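The wrist view shows the bar's square end at rows 203-215, columns 289-341. The stand's base front edge is at row 92 (columns 273-366), and the plunger head is about (321,45). I'll take the stand pose from the base plate edges, the head and the housing, plus the held bar.

```bash
python3 - <<'E'
from h import *
z=load('w3'); p=z['p']; C=cloud(z); g=cv2.cvtColor(p,cv2.COLOR_RGB2GRAY).astype(int)
# plate mask: height 9..15mm near stand
reg=(C[...,0]>.6)&(C[...,1]>-.14)&(C[...,1]<0)&(np.arange(480)[:,None]<110)
m=reg&(C[...,2]>.007)&(C[...,2]<.016)
print('plate z',np.median(C[m][:,2]))
ys,xs=np.nonzero(m)
L=[];Rr=[]
for v in range(40,85):
    x=xs[ys==v]
    if len(x)>8: L.append((x.min()-.5,v)); Rr.append((x.max()+.5,v))
F=[]
for u in range(280,360):
    y=ys[xs==u]
    if len(y): F.append((u,y.max()+.5))
def fit(P,n,h=.012):
    W=onz(z,P,h)[:,:2]; vx,vy,x,y=cv2.fitLine((W*1000).astype(np.float32),cv2.DIST_HUBER,0,.01,.01).ravel()
    print(n,'pt',x,y,'ang',np.degrees(np.arctan(vy/vx)) if abs(vx)>abs(vy) else np.degrees(np.arctan(-vx/vy)),'span',W.min(0),W.max(0)); return x,y,vx,vy
fit(L,'left');fit(Rr,'right');fit(F,'front')
h=reg&(C[...,2]>.04)&(C[...,2]<.08)&(C[...,0]<.675)
P=C[h]; print('head n',len(P)); print(np.percentile(P,[0,2,50,98,100],axis=0))
# head front face: 
for lo in np.arange(.64,.675,.004):
    Q=P[(P[:,0]>=lo)&(P[:,0]<lo+.004)]
    if len(Q): print(round(lo,3),len(Q),Q[:,1].min(),Q[:,1].max(),(Q[:,1].min()+Q[:,1].max())/2,Q[:,2].max())
# bar top
b=np.zeros(m.shape,bool); b[195:290,280:350]=1
b&=(abs(C[...,2]-.2257)<.01)&(C[...,0]>.5)
Q=C[b]; print('bar',len(Q),np.percentile(Q,[0,2,50,98,100],axis=0))
A=np.c_[Q[:,:2],np.ones(len(Q))]; print('plane',np.linalg.lstsq(A,Q[:,2],rcond=None)[0])
W=[];ys,xs=np.nonzero(b);
for v in range(215,285):
    x=xs[ys==v]
    if len(x): W.append((x.min(),x.max(),v))
W=np.array(W); print(W[::10])
for c,n in((0,'barL'),(1,'barR')): fit(np.c_[W[:,c]+(c-.5),W[:,2]],n,.2257)
E
python3 - <<'E'
import cv2
a=cv2.imread('pics/w3.png')[0:100,260:380]
cv2.imwrite('pics/c2.png',cv2.resize(a,(720,600),interpolation=cv2.INTER_CUBIC))
E
```

```text
plate z 0.01176212455080572
left pt 663.2545 -24.330463 ang 2.1821404 span [ 0.64701967 -0.0257555 ] [ 0.68449487 -0.02381883]
right pt 668.76794 -113.783424 ang 1.7986388 span [ 0.64981242 -0.11466793] [ 0.68725085 -0.11311314]
front pt 641.3507 -69.33198 ang 2.676216 span [ 0.6397917  -0.10710931] [ 0.64298147 -0.03286179]
head n 701
[[ 0.66157676 -0.08381464  0.04696666]
 [ 0.66188877 -0.08270071  0.04925206]
 [ 0.66403343 -0.06884144  0.06878061]
 [ 0.67445008 -0.05546121  0.07542547]
 [ 0.6749948  -0.05459528  0.07681373]]
0.66 350 -0.08326110018116586 -0.05464922548539358 -0.06895516283327972 0.07681373194148722
0.664 211 -0.08381464255989735 -0.05459528325416235 -0.06920496290702985 0.07642019396383892
0.668 74 -0.08348192020986826 -0.05536485206480657 -0.06942338613733742 0.07525518240929008
0.672 66 -0.07396661990964253 -0.06298053952438465 -0.0684735797170136 0.06783248913584333
bar 4420 [[ 0.52744557 -0.08417409  0.21572104]
 [ 0.52975178 -0.07847002  0.21821257]
 [ 0.54808927 -0.06735175  0.22560916]
 [ 0.56458348 -0.05648606  0.2269398 ]
 [ 0.56517512 -0.05266033  0.22782023]]
plane [-0.00047768  0.00628849  0.22596322]
[[287 339 215]
 [287 339 225]
 [288 339 235]
 [288 339 245]
 [288 339 255]
 [288 339 265]
 [288 338 275]]
barL pt 547.68933 -56.40026 ang 1.2388842 span [ 0.53196261 -0.05704261] [ 0.56219472 -0.05318656]
barR pt 548.52673 -78.226006 ang 2.6620483 span [ 0.53289148 -0.08333864] [ 0.56286432 -0.07756057]
```

View pics/c2.png

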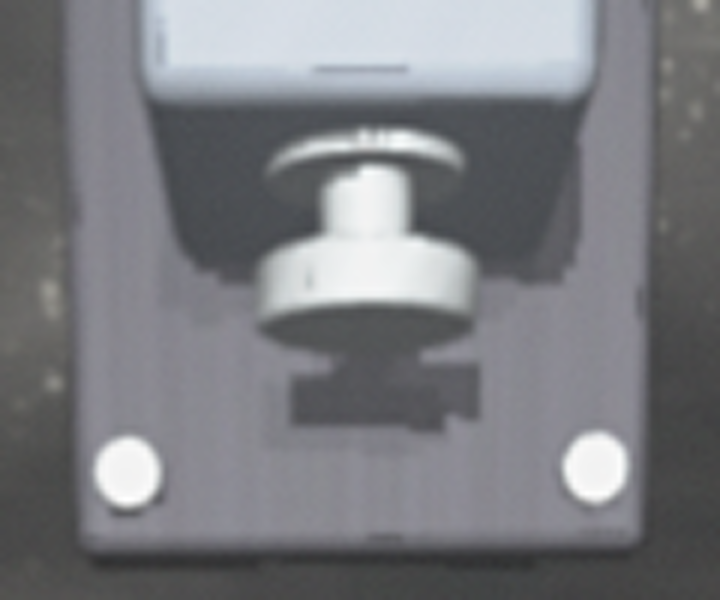

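The crop shows the head cleanly: front face lower edge at crop row 350, columns 258-475. The stand yaw is about 2.2° and the plunger face is about (0.6615,-0.069,0.060). Two estimates agree, and the plate width measures 89.7 mm. I'll go to a 16 mm gap and look again from close by.

Call:
arm_command --targets '[{"x": 0.02,"y": -0.004,"z": -0.06,"rx": 0,"ry": 0,"rz": 0.003,"claw": 255},{"x": 0.04,"y": -0.004,"z": -0.12,"rx": 0,"ry": 0,"rz": 0.003,"claw": 255},{"x": 0.06,"y": -0.004,"z": -0.18,"rx": 0,"ry": 0,"rz": 0.003,"claw": 255},{"x": 0.08,"y": -0.004,"z": -0.23,"rx": 0,"ry": 0,"rz": 0.003,"claw": 255},{"x": 0.1,"y": -0.004,"z": -0.27,"rx": 0,"ry": 0,"rz": 0.003,"claw": 255},{"x": 0.12,"y": -0.004,"z": -0.295,"rx": 0,"ry": 0,"rz": 0.003,"claw": 255},{"x": 0.14,"y": -0.004,"z": -0.305,"rx": 0,"ry": 0,"rz": 0.003,"claw": 255},{"x": 0.15,"y": -0.004,"z": -0.305,"rx": 0,"ry": 0,"rz": 0.003,"claw": 255},{"x": 0.16,"y": -0.004,"z": -0.305,"rx": 0,"ry": 0,"rz": 0.003,"claw": 255},{"x": 0.16,"y": -0.004,"z": -0.305,"rx": 0,"ry": 0,"rz": 0.003,"claw": 255}]'

```text
t: 7.35
tool_pos: [0.6021, -0.0718, 0.066]
orientation: [3.141, 0.056, 0.003]
force: [0.5, -0.5, -1.8]
opening: 0.0215
gripper_force: 35.0
```

```bash
python3 -c "
from h import *
yaw()
p,d,c=snap('wrist','w4'); print(c['origin']); snap('side','side4'); snap('top','top4')
a=cv2.imread('pics/w4.png')[60:300,200:440]; b=cv2.imread('pics/side4.png')[195:275,330:410]
cv2.imwrite('pics/c3.png',cv2.hconcat([cv2.resize(a,(400,400)),cv2.resize(b,(400,400))]))"
```

```text
{'t': 7.35, 'q': [-0.2033, 0.282, 1.6298, 0.0001, 1.2282, 1.332], 'tool_pos': [0.6021, -0.0718, 0.066], 'orientation': [3.1408, 0.0557, 0.0025], 'force': [0.4554, -0.505, -1.8407], 'opening': 0.0215, 'gripper_force': 34.9985}
yaw tool y -87.9663621450194 tool z [ 1.6e-03 -3.0e-04 -1.0e+00]
[ 0.66955836 -0.06808757  0.21820064]
```

View pics/c3.png

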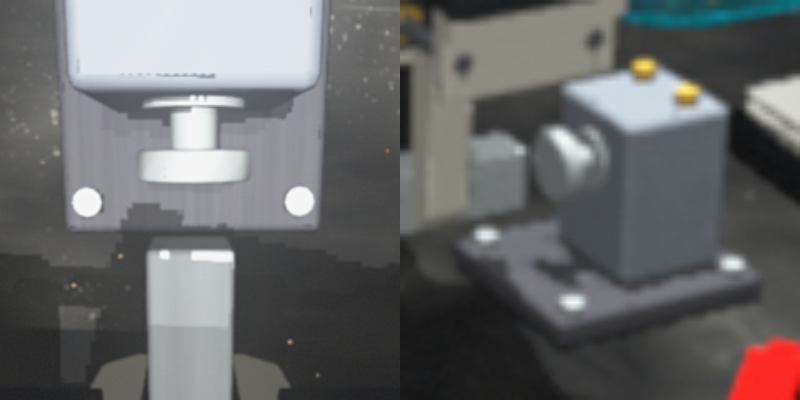

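The crop shows the bar's end (columns 147-234) in front of the head (139-249), nearly centred. The side crop shows them level. Now the relative offset.

Run:
```python
from h import *
z=load('w4'); C=cloud(z)
s=2.0*np.pi/180; 
V,U=np.mgrid[0:480,0:640]
h=(C[...,2]>.045)&(C[...,2]<.082)&(C[...,0]>.65)&(C[...,0]<.6715)&(abs(C[...,1]+.07)<.025)
b=(C[...,2]>.06)&(C[...,2]<.082)&(C[...,0]>.615)&(C[...,0]<.654)&(abs(C[...,1]+.07)<.02)
for n,m in(('head',h),('bar',b)):
    P=C[m]; print(n,len(P),'x',P[:,0].min(),P[:,0].max(),'z',np.percentile(P[:,2],[2,50,98]))
    mids=[];W=[]
    for v in np.unique(V[m]):
        x=U[m&(V==v)]
        if len(x)>20:
            l=C[v,x.min()];r=C[v,x.max()]; W.append((l[0],l[1],r[1],(l[1]+r[1])/2,l[2],r[2]))
    W=np.array(W); print(np.round(W[::max(1,len(W)//8)],4))
    if n=='bar':
        k=slice(4,-4)
        e1=np.polyfit(W[k,0],W[k,1],1);e2=np.polyfit(W[k,0],W[k,2],1);e=np.polyfit(W[k,0],W[k,3],1); print('yaw L,R,mid',np.degrees(np.arctan([e1[0],e2[0],e[0]])),'mid at .65',np.polyval(e,.65),'at .6615',np.polyval(e,.6615))
# head silhouette columns via ray at z=.06 (widest)
m=h
ys,xs=np.nonzero(m)
rows=[v for v in np.unique(ys) if (ys==v).sum()>40]
for v in rows[::3]:
    x=xs[ys==v]; print(v,onz(z,[(x.min()-.5,v),(x.max()+.5,v)],.062)[:,:2].round(4).tolist())
# plate edges again
g=(C[...,2]>.007)&(C[...,2]<.016)&(C[...,0]>.63)&(abs(C[...,1]+.07)<.06)
L=[];R=[]
for v in range(100,195):
    x=U[g&(V==v)]
    if len(x)>15: L.append((x.min()-.5,v));R.append((x.max()+.5,v))
L=onz(z,L,.012);R=onz(z,R,.012)
for Q in(L,R):
    e=np.polyfit(Q[:,0],Q[:,1],1);
    k=abs(Q[:,1]-np.polyval(e,Q[:,0]))<.0015;e=np.polyfit(Q[k,0],Q[k,1],1); print('plate',np.degrees(np.arctan(e[0])),np.polyval(e,.6615),k.sum())
```

```text
head 1440 x 0.6616523011565045 0.6714999863887514 z [0.06349022 0.07269021 0.07544891]
[[ 0.6709 -0.0631 -0.0746 -0.0689  0.0616  0.0622]
 [ 0.67   -0.0632 -0.0746 -0.0689  0.0621  0.0623]
 [ 0.6689 -0.0548 -0.0831 -0.0689  0.0635  0.063 ]
 [ 0.6681 -0.0548 -0.0835 -0.0691  0.0633  0.0636]
 [ 0.6673 -0.0549 -0.0831 -0.069   0.0646  0.0641]
 [ 0.6664 -0.0548 -0.0832 -0.069   0.0634  0.0641]
 [ 0.6656 -0.0548 -0.0832 -0.069   0.063   0.0638]
 [ 0.6648 -0.0548 -0.0832 -0.069   0.0628  0.065 ]
 [ 0.664  -0.0549 -0.0833 -0.0691  0.0644  0.0645]
 [ 0.6632 -0.055  -0.0833 -0.0691  0.0649  0.0648]
 [ 0.6622 -0.0548 -0.0834 -0.0691  0.0624  0.0638]
 [ 0.6617 -0.0576 -0.0793 -0.0684  0.066   0.0689]]
bar 3950 x 0.615023882138046 0.6464362268811307 z [0.06436976 0.07440718 0.07572453]
[[ 0.6456 -0.0593 -0.079  -0.0691  0.0602  0.0601]
 [ 0.6438 -0.058  -0.0794 -0.0687  0.0733  0.0737]
 [ 0.64   -0.0581 -0.0796 -0.0689  0.0735  0.0737]
 [ 0.6363 -0.0586 -0.0798 -0.0692  0.0738  0.0739]
 [ 0.6324 -0.0586 -0.0802 -0.0694  0.0737  0.0719]
 [ 0.6282 -0.0587 -0.0802 -0.0694  0.0729  0.0743]
 [ 0.6243 -0.0588 -0.0804 -0.0696  0.0733  0.0742]
 [ 0.6203 -0.0588 -0.0802 -0.0695  0.0734  0.0739]
 [ 0.6166 -0.0594 -0.0804 -0.0699  0.0743  0.0748]]
yaw L,R,mid [1.65654449 2.43057989 2.04365547] mid at .65 -0.06863211349075653 at .6615 -0.06822175150598941
150 [[0.6693, -0.0548], [0.6703, -0.0834]]
153 [[0.6681, -0.0544], [0.6691, -0.0839]]
156 [[0.6668, -0.0545], [0.6678, -0.0836]]
159 [[0.6656, -0.0545], [0.6666, -0.0836]]
162 [[0.6643, -0.0545], [0.6653, -0.0837]]
165 [[0.663, -0.0545], [0.6641, -0.0838]]
168 [[0.6618, -0.0549], [0.6628, -0.083]]
plate 2.1668761885183248 -0.024776911040416367 83
plate 2.1429382036075038 -0.11366715965306187 83
```

Stand yaw is 2.15°, bar yaw 2.04°, gap about 16 mm, and the bar is about 1 mm too far to +y. I correct that while closing in gently.

Call:
arm_command --targets '[{"x": 0.004,"y": -0.002,"z": 0,"rx": 0,"ry": 0,"rz": 0.001,"claw": 255},{"x": 0.008,"y": -0.002,"z": 0,"rx": 0,"ry": 0,"rz": 0.001,"claw": 255},{"x": 0.012,"y": -0.002,"z": 0,"rx": 0,"ry": 0,"rz": 0.001,"claw": 255},{"x": 0.016,"y": -0.001,"z": 0,"rx": 0,"ry": 0,"rz": 0.001,"claw": 255},{"x": 0.02,"y": -0.001,"z": 0,"rx": 0,"ry": 0,"rz": 0.001,"claw": 255},{"x": 0.024,"y": -0.001,"z": 0,"rx": 0,"ry": 0,"rz": 0.001,"claw": 255},{"x": 0.026,"y": -0.001,"z": 0,"rx": 0,"ry": 0,"rz": 0.001,"claw": 255},{"x": 0.028,"y": -0.001,"z": 0,"rx": 0,"ry": 0,"rz": 0.001,"claw": 255},{"x": 0.028,"y": -0.001,"z": 0,"rx": 0,"ry": 0,"rz": 0.001,"claw": 255},{"x": 0.028,"y": -0.001,"z": 0,"rx": 0,"ry": 0,"rz": 0.001,"claw": 255}]'

```text
t: 8.33
tool_pos: [0.6149, -0.0722, 0.065]
orientation: [-3.141, -0.058, 0.0]
force: [-0.1, 0.7, -1.9]
opening: 0.0219
gripper_force: 35.0
```

```bash
cat > rel.py <<'E'
from h import *
import sys
yaw(); snap('wrist',sys.argv[1]); z=load(sys.argv[1]); C=cloud(z); V,U=np.mgrid[0:480,0:640]
w=float(sys.argv[2]) # min bar width px
xf=float(sys.argv[3])
h=(C[...,2]>.045)&(C[...,2]<.082)&(C[...,0]>xf)&(C[...,0]<.6815)&(abs(C[...,1]+.07)<.025)
b=(C[...,2]>.06)&(C[...,2]<.082)&(C[...,0]>.615)&(C[...,0]<xf)&(abs(C[...,1]+.07)<.02)
for n,m in(('head',h),('bar',b)):
    W=[]
    for v in np.unique(V[m]):
        x=U[m&(V==v)]
        if len(x)>w:
            l=C[v,x.min()];r=C[v,x.max()]; W.append((l[0],l[1],r[1],(l[1]+r[1])/2,l[2],r[2]))
    W=np.array(W); print(n,len(W)); print(np.round(W[::max(1,len(W)//10)],4))
E
python3 rel.py w5 20 .6605
```

```text
{'t': 8.3333, 'q': [-0.1996, 0.3163, 1.59, -0.0, 1.2355, 1.3343], 'tool_pos': [0.6149, -0.0722, 0.065], 'orientation': [-3.141, -0.0578, 0.0003], 'force': [-0.0914, 0.7032, -1.8652], 'opening': 0.0219, 'gripper_force': 34.9986}
yaw tool y -87.89043521407045 tool z [-2.e-04  0.e+00 -1.e+00]
head 49
[[ 0.6809 -0.0559 -0.0706 -0.0632  0.0625  0.072 ]
 [ 0.6794 -0.0627 -0.0742 -0.0684  0.0611  0.0616]
 [ 0.6778 -0.0628 -0.0743 -0.0685  0.0627  0.0614]
 [ 0.6761 -0.0628 -0.0743 -0.0686  0.0622  0.0619]
 [ 0.6743 -0.0627 -0.0744 -0.0686  0.0599  0.0618]
 [ 0.6727 -0.0628 -0.0745 -0.0687  0.0613  0.0612]
 [ 0.6711 -0.0633 -0.0746 -0.069   0.0621  0.0608]
 [ 0.6692 -0.0549 -0.0831 -0.069   0.0633  0.0642]
 [ 0.6674 -0.0545 -0.0832 -0.0688  0.0633  0.0637]
 [ 0.6656 -0.0544 -0.0833 -0.0688  0.062   0.0639]
 [ 0.664  -0.0549 -0.0833 -0.0691  0.0634  0.0643]
 [ 0.6623 -0.055  -0.0836 -0.0693  0.0637  0.0629]
 [ 0.6618 -0.0614 -0.0763 -0.0688  0.0707  0.0716]]
bar 104
[[ 0.658  -0.0587 -0.0792 -0.069   0.0603  0.0607]
 [ 0.6557 -0.0583 -0.0798 -0.069   0.0723  0.073 ]
 [ 0.6511 -0.0583 -0.08   -0.0691  0.0704  0.0731]
 [ 0.6474 -0.0589 -0.0803 -0.0696  0.0731  0.0724]
 [ 0.643  -0.059  -0.0805 -0.0697  0.0729  0.0728]
 [ 0.6386 -0.0591 -0.0807 -0.0699  0.0727  0.0722]
 [ 0.6337 -0.0591 -0.081  -0.0701  0.0716  0.0718]
 [ 0.6291 -0.0592 -0.0808 -0.07    0.0714  0.0727]
 [ 0.623  -0.0501 -0.0897 -0.0699  0.0686  0.0698]
 [ 0.6229 -0.0502 -0.0896 -0.0699  0.0794  0.0809]
 [ 0.618  -0.0598 -0.0814 -0.0706  0.0778  0.0785]]
```

Centred: bar end y -0.0690, head -0.0691, gap about 3 mm. Pressing slowly.

Call:
arm_command --targets '[{"x": 0.0025,"y": 0,"z": 0,"rx": 0,"ry": 0,"rz": 0,"claw": 255},{"x": 0.005,"y": 0,"z": 0,"rx": 0,"ry": 0,"rz": 0,"claw": 255},{"x": 0.0075,"y": 0,"z": 0,"rx": 0,"ry": 0,"rz": 0,"claw": 255},{"x": 0.01,"y": 0,"z": 0,"rx": 0,"ry": 0,"rz": 0,"claw": 255},{"x": 0.0125,"y": 0.0005,"z": 0,"rx": 0,"ry": 0,"rz": 0,"claw": 255},{"x": 0.015,"y": 0.0005,"z": 0,"rx": 0,"ry": 0,"rz": 0,"claw": 255},{"x": 0.0175,"y": 0.0005,"z": 0,"rx": 0,"ry": 0,"rz": 0,"claw": 255},{"x": 0.02,"y": 0.001,"z": 0,"rx": 0,"ry": 0,"rz": 0,"claw": 255},{"x": 0.022,"y": 0.001,"z": 0,"rx": 0,"ry": 0,"rz": 0,"claw": 255},{"x": 0.024,"y": 0.001,"z": 0,"rx": 0,"ry": 0,"rz": 0,"claw": 255}]'

```text
t: 9.22
tool_pos: [0.6264, -0.0719, 0.0649]
orientation: [3.141, 0.058, -0.002]
force: [-6.3, -0.8, 1.3]
opening: 0.0215
gripper_force: 35.0
```

```bash
python3 rel.py w6 20 .668 | head -12
```

```text
{'t': 9.2167, 'q': [-0.1953, 0.3458, 1.5539, -0.0004, 1.2434, 1.339], 'tool_pos': [0.6264, -0.0719, 0.0649], 'orientation': [3.141, 0.0577, -0.0025], 'force': [-6.2614, -0.755, 1.3135], 'opening': 0.0215, 'gripper_force': 34.9991}
yaw tool y -87.89629503147151 tool z [-1.6e-03 -1.0e-04 -1.0e+00]
head 33
[[ 0.6798 -0.0558 -0.0811 -0.0685  0.063   0.0633]
 [ 0.6777 -0.057  -0.0805 -0.0688  0.0546  0.0552]
 [ 0.6771 -0.0545 -0.0825 -0.0685  0.0623  0.0643]
 [ 0.676  -0.0542 -0.083  -0.0686  0.0638  0.064 ]
 [ 0.6748 -0.0543 -0.0832 -0.0687  0.0644  0.0628]
 [ 0.6733 -0.0542 -0.0832 -0.0687  0.0629  0.0638]
 [ 0.6719 -0.0541 -0.0832 -0.0686  0.0622  0.0646]
 [ 0.671  -0.0548 -0.0829 -0.0688  0.0649  0.064 ]
 [ 0.6703 -0.0568 -0.0808 -0.0688  0.0685  0.0682]
```

Force is 6.3 N with about 8 mm compressed. The rest goes gently.

Call:
arm_command --targets '[{"x": 0.001,"y": 0,"z": 0,"rx": 0,"ry": 0,"rz": 0,"claw": 255},{"x": 0.002,"y": 0,"z": 0,"rx": 0,"ry": 0,"rz": 0,"claw": 255},{"x": 0.003,"y": 0,"z": 0,"rx": 0,"ry": 0,"rz": 0,"claw": 255},{"x": 0.004,"y": 0,"z": 0,"rx": 0,"ry": 0,"rz": 0,"claw": 255},{"x": 0.005,"y": 0,"z": 0,"rx": 0,"ry": 0,"rz": 0,"claw": 255},{"x": 0.006,"y": 0,"z": 0,"rx": 0,"ry": 0,"rz": 0,"claw": 255},{"x": 0.007,"y": 0,"z": 0,"rx": 0,"ry": 0,"rz": 0,"claw": 255},{"x": 0.007,"y": 0,"z": 0,"rx": 0,"ry": 0,"rz": 0,"claw": 255}]'

```text
t: 9.93
tool_pos: [0.6296, -0.0717, 0.0648]
orientation: [-3.141, -0.058, 0.003]
force: [-7.5, -0.6, 2.6]
opening: 0.0216
gripper_force: 35.0
```

```bash
python3 rel.py w7 20 .668 | head -12
```

```text
{'t': 9.9333, 'q': [-0.1942, 0.3543, 1.5434, -0.0003, 1.2461, 1.34], 'tool_pos': [0.6296, -0.0717, 0.0648], 'orientation': [-3.1409, -0.0577, 0.0034], 'force': [-7.5465, -0.5736, 2.6418], 'opening': 0.0216, 'gripper_force': 34.9995}
yaw tool y -87.89353652867618 tool z [-2.2e-03  1.0e-04 -1.0e+00]
head 33
[[ 0.6797 -0.0542 -0.0828 -0.0685  0.0643  0.064 ]
 [ 0.6783 -0.0541 -0.083  -0.0685  0.0632  0.0635]
 [ 0.6771 -0.0542 -0.083  -0.0686  0.0644  0.0643]
 [ 0.6758 -0.0542 -0.083  -0.0686  0.0645  0.0644]
 [ 0.6742 -0.054  -0.0832 -0.0686  0.0623  0.0634]
 [ 0.6734 -0.0552 -0.0823 -0.0687  0.0655  0.0646]
 [ 0.6727 -0.0584 -0.0791 -0.0687  0.0683  0.0682]
 [ 0.6723 -0.0584 -0.0792 -0.0688  0.0735  0.0727]
 [ 0.6708 -0.0579 -0.0792 -0.0685  0.0722  0.0739]
```

Call:
arm_command --targets '[{"x": 0.001,"y": 0,"z": 0,"rx": 0,"ry": 0,"rz": 0,"claw": 255},{"x": 0.002,"y": 0,"z": 0,"rx": 0,"ry": 0,"rz": 0,"claw": 255},{"x": 0.003,"y": 0,"z": 0,"rx": 0,"ry": 0,"rz": 0,"claw": 255},{"x": 0.003,"y": 0,"z": 0,"rx": 0,"ry": 0,"rz": 0,"claw": 255}]'

```text
t: 10.32
tool_pos: [0.6304, -0.0717, 0.0646]
orientation: [-3.141, -0.058, 0.006]
force: [-10.1, -0.7, 2.6]
opening: 0.0218
gripper_force: 35.0
```

```bash
python3 rel.py w8 20 .668 | head -12
```

```text
{'t': 10.3167, 'q': [-0.1938, 0.3579, 1.5393, -0.0005, 1.2481, 1.3404], 'tool_pos': [0.6304, -0.0717, 0.0646], 'orientation': [-3.1407, -0.0578, 0.0059], 'force': [-10.1264, -0.6688, 2.5875], 'opening': 0.0218, 'gripper_force': 35.0003}
yaw tool y -87.89179932218357 tool z [-3.8e-03  2.0e-04 -1.0e+00]
head 33
[[ 0.6812 -0.0452 -0.0829 -0.064   0.08    0.0637]
 [ 0.6783 -0.0541 -0.0829 -0.0685  0.0637  0.0639]
 [ 0.677  -0.0541 -0.083  -0.0685  0.0636  0.0642]
 [ 0.6757 -0.0541 -0.0831 -0.0686  0.0634  0.0632]
 [ 0.6747 -0.0548 -0.0827 -0.0687  0.0655  0.0636]
 [ 0.6741 -0.0576 -0.0798 -0.0687  0.0693  0.0688]
 [ 0.6733 -0.0582 -0.0792 -0.0687  0.0719  0.0718]
 [ 0.6722 -0.0579 -0.0792 -0.0685  0.0725  0.073 ]
 [ 0.6707 -0.0578 -0.0792 -0.0685  0.0716  0.0731]
```

Force 10 N exceeds the 8 N stop value, so it's on the stop. I add a little margin and hold.

Call:
arm_command --targets '[{"x": 0.001,"y": 0,"z": 0,"rx": 0,"ry": 0,"rz": 0,"claw": 255},{"x": 0.002,"y": 0,"z": 0,"rx": 0,"ry": 0,"rz": 0,"claw": 255},{"x": 0.002,"y": 0,"z": 0,"rx": 0,"ry": 0,"rz": 0,"claw": 255},{"x": 0.002,"y": 0,"z": 0,"rx": 0,"ry": 0,"rz": 0,"claw": 255},{"x": 0.002,"y": 0,"z": 0,"rx": 0,"ry": 0,"rz": 0,"claw": 255},{"x": 0.002,"y": 0,"z": 0,"rx": 0,"ry": 0,"rz": 0,"claw": 255},{"x": 0.002,"y": 0,"z": 0,"rx": 0,"ry": 0,"rz": 0,"claw": 255},{"x": 0.002,"y": 0,"z": 0,"rx": 0,"ry": 0,"rz": 0,"claw": 255},{"x": 0.002,"y": 0,"z": 0,"rx": 0,"ry": 0,"rz": 0,"claw": 255},{"x": 0.002,"y": 0,"z": 0,"rx": 0,"ry": 0,"rz": 0,"claw": 255}]'

```text
t: 11.2
tool_pos: [0.6304, -0.0717, 0.0643]
orientation: [-3.141, -0.058, 0.009]
force: [-14.1, -1.2, 5.5]
opening: 0.0214
gripper_force: 35.0
```

```bash
python3 -c "
from h import *
yaw()"
```

```text
{'t': 11.2, 'q': [-0.1936, 0.3601, 1.537, -0.0008, 1.2502, 1.3407], 'tool_pos': [0.6304, -0.0717, 0.0643], 'orientation': [-3.1406, -0.0577, 0.009], 'force': [-14.0928, -1.1697, 5.4916], 'opening': 0.0214, 'gripper_force': 35.001}
yaw tool y -87.8945262797715 tool z [-5.8e-03  3.0e-04 -1.0e+00]
```

x has stopped at 0.6304 while the force rose to 14 N, so it's firmly on the stop. A few more hold rows, then back off straight.

Call:
arm_command --targets '[{"x": 0,"y": 0,"z": 0,"rx": 0,"ry": 0,"rz": 0,"claw": 255},{"x": 0,"y": 0,"z": 0,"rx": 0,"ry": 0,"rz": 0,"claw": 255},{"x": 0,"y": 0,"z": 0,"rx": 0,"ry": 0,"rz": 0,"claw": 255},{"x": 0,"y": 0,"z": 0,"rx": 0,"ry": 0,"rz": 0,"claw": 255},{"x": 0,"y": 0,"z": 0,"rx": 0,"ry": 0,"rz": 0,"claw": 255},{"x": -0.005,"y": 0,"z": 0,"rx": 0,"ry": 0,"rz": 0,"claw": 255},{"x": -0.015,"y": 0,"z": 0,"rx": 0,"ry": 0,"rz": 0,"claw": 255},{"x": -0.025,"y": -0.001,"z": 0,"rx": 0,"ry": 0,"rz": 0,"claw": 255},{"x": -0.04,"y": -0.0015,"z": 0,"rx": 0,"ry": 0,"rz": 0,"claw": 255},{"x": -0.05,"y": -0.002,"z": 0,"rx": 0,"ry": 0,"rz": 0,"claw": 255}]'

```text
t: 12.03
tool_pos: [0.608, -0.0727, 0.0653]
orientation: [-3.141, -0.058, -0.002]
force: [-0.0, -1.4, -2.2]
opening: 0.0216
gripper_force: 35.0
```

```bash
python3 rel.py w9 20 .6605
```

```text
{'t': 12.0333, 'q': [-0.2029, 0.2979, 1.6121, 0.0003, 1.2304, 1.331], 'tool_pos': [0.608, -0.0727, 0.0653], 'orientation': [-3.141, -0.0578, -0.0019], 'force': [-0.0476, -1.3661, -2.1864], 'opening': 0.0216, 'gripper_force': 34.9984}
yaw tool y -87.89157373339629 tool z [ 0.0012  0.     -1.    ]
head 51
[[ 0.6813 -0.0454 -0.0633 -0.0544  0.0631  0.0723]
 [ 0.6797 -0.0557 -0.0813 -0.0685  0.0616  0.0584]
 [ 0.6778 -0.063  -0.0744 -0.0687  0.0629  0.0619]
 [ 0.6758 -0.0631 -0.0745 -0.0688  0.0624  0.0608]
 [ 0.6738 -0.0631 -0.0746 -0.0689  0.0629  0.062 ]
 [ 0.6717 -0.0631 -0.0747 -0.0689  0.0614  0.0612]
 [ 0.6694 -0.0552 -0.0827 -0.069   0.0637  0.0641]
 [ 0.6673 -0.0549 -0.0833 -0.0691  0.0645  0.0642]
 [ 0.6652 -0.055  -0.0834 -0.0692  0.065   0.0637]
 [ 0.6631 -0.055  -0.0835 -0.0692  0.0645  0.064 ]
 [ 0.6617 -0.0617 -0.0761 -0.0689  0.0698  0.0701]]
bar 92
[[ 0.6511 -0.0592 -0.0801 -0.0697  0.0609  0.0606]
 [ 0.6494 -0.0589 -0.0802 -0.0695  0.0738  0.0736]
 [ 0.6453 -0.0588 -0.0804 -0.0696  0.0723  0.0732]
 [ 0.6417 -0.0594 -0.0806 -0.07    0.0733  0.0732]
 [ 0.6375 -0.0594 -0.0808 -0.0701  0.0721  0.0733]
 [ 0.6337 -0.0595 -0.0811 -0.0703  0.0726  0.0728]
 [ 0.6298 -0.0596 -0.0814 -0.0705  0.0729  0.0714]
 [ 0.6255 -0.0596 -0.0811 -0.0703  0.0721  0.0725]
 [ 0.6167 -0.05   -0.0812 -0.0656  0.0602  0.0742]
 [ 0.6165 -0.05   -0.0897 -0.0699  0.071   0.0701]
 [ 0.6164 -0.0504 -0.0898 -0.0701  0.0808  0.0799]]
```

The plunger is released again (face 0.6617). Now retreat, lift a bit, and do the half turn counter-clockwise.

Call:
arm_command --targets '[{"x": -0.04,"y": -0.002,"z": 0,"rx": 0,"ry": 0,"rz": 0,"claw": 255},{"x": -0.08,"y": -0.003,"z": 0.03,"rx": 0,"ry": 0,"rz": 0,"claw": 255},{"x": -0.12,"y": -0.005,"z": 0.06,"rx": 0,"ry": 0,"rz": 0,"claw": 255},{"x": -0.136,"y": -0.005,"z": 0.1,"rx": 0,"ry": 0,"rz": 0.05,"claw": 255},{"x": -0.136,"y": -0.005,"z": 0.11,"rx": 0,"ry": 0,"rz": 0.11,"claw": 255},{"x": -0.136,"y": -0.005,"z": 0.11,"rx": 0,"ry": 0,"rz": 0.17,"claw": 255},{"x": -0.136,"y": -0.005,"z": 0.11,"rx": 0,"ry": 0,"rz": 0.23,"claw": 255},{"x": -0.136,"y": -0.005,"z": 0.11,"rx": 0,"ry": 0,"rz": 0.29,"claw": 255},{"x": -0.136,"y": -0.005,"z": 0.11,"rx": 0,"ry": 0,"rz": 0.35,"claw": 255},{"x": -0.136,"y": -0.005,"z": 0.11,"rx": 0,"ry": 0,"rz": 0.4,"claw": 255}]'

```text
t: 12.92
tool_pos: [0.5407, -0.0752, 0.1208]
orientation: [2.866, 1.285, 0.003]
force: [0.3, -0.6, -1.3]
opening: 0.0216
gripper_force: 35.0
```

Call:
arm_command --targets '[{"x": 0,"y": 0,"z": 0,"rx": 0,"ry": 0,"rz": 0.06,"claw": 255},{"x": 0,"y": 0,"z": 0,"rx": 0,"ry": 0,"rz": 0.12,"claw": 255},{"x": 0,"y": 0,"z": 0,"rx": 0,"ry": 0,"rz": 0.18,"claw": 255},{"x": 0,"y": 0,"z": 0,"rx": 0,"ry": 0,"rz": 0.24,"claw": 255},{"x": 0,"y": 0,"z": 0,"rx": 0,"ry": 0,"rz": 0.3,"claw": 255},{"x": 0,"y": 0,"z": 0,"rx": 0,"ry": 0,"rz": 0.36,"claw": 255},{"x": 0,"y": 0,"z": 0,"rx": 0,"ry": 0,"rz": 0.42,"claw": 255},{"x": 0,"y": 0,"z": 0,"rx": 0,"ry": 0,"rz": 0.48,"claw": 255},{"x": 0,"y": 0,"z": 0,"rx": 0,"ry": 0,"rz": 0.54,"claw": 255},{"x": 0,"y": 0,"z": 0,"rx": 0,"ry": 0,"rz": 0.6,"claw": 255}]'

```text
t: 13.75
tool_pos: [0.5406, -0.0752, 0.1207]
orientation: [1.64, 2.678, 0.001]
force: [0.8, -0.1, -1.0]
opening: 0.022
gripper_force: 35.0
```

Call:
arm_command --targets '[{"x": 0,"y": 0,"z": 0,"rx": 0,"ry": 0,"rz": 0.06,"claw": 255},{"x": 0,"y": 0,"z": 0,"rx": 0,"ry": 0,"rz": 0.12,"claw": 255},{"x": 0,"y": 0,"z": 0,"rx": 0,"ry": 0,"rz": 0.18,"claw": 255},{"x": 0,"y": 0,"z": 0,"rx": 0,"ry": 0,"rz": 0.24,"claw": 255},{"x": 0,"y": 0,"z": 0,"rx": 0,"ry": 0,"rz": 0.3,"claw": 255},{"x": 0,"y": 0,"z": 0,"rx": 0,"ry": 0,"rz": 0.36,"claw": 255},{"x": 0,"y": 0,"z": 0,"rx": 0,"ry": 0,"rz": 0.42,"claw": 255},{"x": 0,"y": 0,"z": 0,"rx": 0,"ry": 0,"rz": 0.48,"claw": 255},{"x": 0,"y": 0,"z": 0,"rx": 0,"ry": 0,"rz": 0.54,"claw": 255},{"x": 0,"y": 0,"z": 0,"rx": 0,"ry": 0,"rz": 0.571,"claw": 255}]'

```text
t: 14.58
tool_pos: [0.5406, -0.0752, 0.1208]
orientation: [-0.069, 3.139, -0.0]
force: [-0.5, -0.2, -2.4]
opening: 0.0217
gripper_force: 35.0
```

```bash
python3 -c "
from h import *
yaw()
snap('wrist','w10'); snap('side','side10'); snap('top','top10')
a=cv2.imread('pics/w10.png'); b=cv2.imread('pics/side10.png')[180:280,300:420]; c=cv2.imread('pics/top10.png')[130:250,250:370]
cv2.imwrite('pics/c4.png',cv2.hconcat([cv2.resize(a,(400,300)),cv2.resize(b,(360,300))]) if 0 else cv2.vconcat([cv2.resize(a,(400,300)),cv2.hconcat([cv2.resize(b,(200,200)),cv2.resize(c,(200,200))])]))"
```

```text
{'t': 14.5833, 'q': [-0.2323, 0.0649, 1.7667, 0.0002, 1.3081, -1.8473], 'tool_pos': [0.5406, -0.0752, 0.1208], 'orientation': [-0.0692, 3.1389, -0.0004], 'force': [-0.506, -0.1953, -2.3937], 'opening': 0.0217, 'gripper_force': 34.9981}
yaw tool y 92.52741995493899 tool z [ 1.9e-03 -2.0e-04 -1.0e+00]
```

View pics/c4.png

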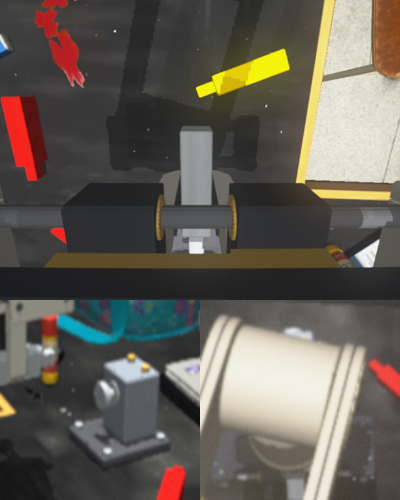

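The wrist view shows the bar (square end at the top, columns 180-213), with the nose hidden under the gripper. The side crop shows the nose level before the head. To tell a wrist camera bias from a bar offset in the grip, I compare fixed objects seen at opposite yaws.

Run:
```python
from h import *
def blob(f,cond,h,lim=None):
    z=load(f); p=z['p'].astype(int); r,g,b=p[...,0],p[...,1],p[...,2]
    m=cond(r,g,b).astype(np.uint8); n,l,s,c=cv2.connectedComponentsWithStats(m)
    o=[]
    for i in range(1,n):
        if s[i,4]>60:
            W=onz(z,c[i][None],h)[0]; q=cv2.minAreaRect((onz(z,np.argwhere(l==i)[:,::-1],h)[:,:2]*1000).astype(np.float32))
            if .3<W[0]<.75 and -.4<W[1]<.1: o.append((s[i,:4].tolist(),np.round(q[0],1).tolist(),np.round(q[1],1).tolist()))
    print(f); [print('  ',x) for x in o[:8]]
for f in('top0','w2','w3'): blob(f,lambda r,g,b:(b>150)&(r<90)&(g>60)&(g<170),.012)
for f in('top0','w2','w3','w10'): blob(f,lambda r,g,b:(r>150)&(g<70)&(b<70),.026)
for f in('top0','w2','w10'): blob(f,lambda r,g,b:(r>150)&(g>150)&(b<80),.026)
```

```text
top0
w2
   ([150, 226, 30, 31], [431.7, -304.3], [19.2, 24.9])
w3
   ([513, 294, 28, 24], [430.5, -304.4], [19.2, 25.9])
top0
   ([351, 166, 37, 32], [674.7, -212.8], [99.9, 24.4])
   ([391, 220, 14, 43], [532.0, -276.2], [98.1, 24.4])
   ([369, 317, 43, 23], [338.7, -255.2], [23.1, 101.2])
   ([385, 326, 46, 16], [326.8, -296.1], [99.6, 26.6])
w2
   ([59, 83, 137, 93], [338.4, -276.2], [131.6, 48.1])
   ([187, 137, 75, 100], [411.0, -228.4], [46.4, 93.5])
   ([215, 289, 30, 39], [518.5, -277.7], [45.8, 22.9])
   ([298, 394, 44, 12], [648.5, -227.9], [46.1, 13.7])
w3
   ([439, 8, 87, 97], [675.8, -212.7], [100.1, 22.5])
   ([510, 163, 31, 101], [533.3, -277.0], [100.4, 22.7])
   ([441, 267, 28, 25], [461.2, -212.1], [36.8, 20.5])
   ([523, 384, 22, 13], [333.3, -322.3], [30.0, 8.5])
w10
   ([56, 0, 74, 133], [428.3, -220.9], [81.3, 36.6])
   ([1, 154, 59, 135], [532.6, -276.9], [97.7, 22.6])
   ([81, 365, 25, 25], [656.3, -246.2], [22.1, 17.6])
top0
   ([266, 265, 44, 24], [451.8, -28.5], [24.1, 100.9])
w2
   ([395, 100, 98, 94], [451.2, -30.1], [23.7, 100.5])
w10
   ([313, 78, 151, 78], [452.2, -29.9], [22.3, 99.9])
```

The eraser, red and yellow bars agree at opposite yaws to under 0.3 mm, so any wrist camera bias doesn't turn with the tool. Next, the bar line against the TCP in this view.

Run:
```python
from h import *
V,U=np.mgrid[0:480,0:640]
for f,T,yw,h in(('w3',(.5207,-.0696),1.81,.2258),('w5',(.6149,-.0722),2.11,.0733),('w9',(.608,-.0727),2.11,.0737),('w10',(.5406,-.0752),2.527,.1292)):
    z=load(f); C=cloud(z); T=np.array(T); a=np.array([np.cos(np.radians(yw)),np.sin(np.radians(yw))]); n=np.array([-a[1],a[0]])
    m=(abs(C[...,2]-h)<.005); d=C[...,:2]-T; s=d@a; l=d@n
    m&=(abs(l)<.016)&(abs(s)>.022)&(abs(s)<.05)&(U>250)&(U<390)
    W=[]
    for v in np.unique(V[m]):
        x=U[m&(V==v)]
        if len(x)>30:
            E=onz(z,[(x.min()-.5,v),(x.max()+.5,v)],h)[:,:2]-T; W.append((E@a).tolist()+(E@n).tolist())
    W=np.array(W); mid=W[:,2:].mean(1); w=abs(W[:,2]-W[:,3])
    print(f,len(W),'s',W[:,0].min(),W[:,0].max(),'mid lateral(world n)',np.median(mid),'width',np.median(w),'slope deg',np.degrees(np.polyfit(W[:,0],mid,1)[0]),'ztop',np.median(C[m][:,2]))
```

```text
w3 66 s -0.03468961822270457 0.04440658246361468 mid lateral(world n) 0.0013838017625650454 width 0.02175426189377502 slope deg 0.020961635365984693 ztop 0.22563068263891176
w5 72 s -0.0348572894739498 0.04968271963460446 mid lateral(world n) 0.0014167002761512962 width 0.02181903531097352 slope deg -0.011326334094209927 ztop 0.07337651360637651
w9 66 s -0.03475428940360613 0.044321828054466106 mid lateral(world n) 0.0014557092697610602 width 0.0217746353477164 slope deg 0.021639007107002138 ztop 0.07360368903826896
w10 66 s -0.04443707082135856 0.03457689257241549 mid lateral(world n) 0.0010660765760445003 width 0.021751764450282866 slope deg 0.019876751760642984 ztop 0.12893544742722465
```

In the new yaw the bar again appears +1.1 mm in world y. The camera offset is therefore constant in the world and the bar is truly centred in the grip. Approach line: TCP y = -0.0727 at x = 0.595.

Call:
arm_command --targets '[{"x": 0.02,"y": 0.005,"z": -0.03,"rx": 0,"ry": 0,"rz": 0,"claw": 255},{"x": 0.04,"y": 0.005,"z": -0.06,"rx": 0,"ry": 0,"rz": 0,"claw": 255},{"x": 0.06,"y": 0.005,"z": -0.09,"rx": 0,"ry": 0,"rz": 0,"claw": 255},{"x": 0.08,"y": 0.005,"z": -0.105,"rx": 0,"ry": 0,"rz": 0,"claw": 255},{"x": 0.095,"y": 0.005,"z": -0.112,"rx": 0,"ry": 0,"rz": 0,"claw": 255},{"x": 0.105,"y": 0.005,"z": -0.112,"rx": 0,"ry": 0,"rz": 0,"claw": 255},{"x": 0.109,"y": 0.005,"z": -0.112,"rx": 0,"ry": 0,"rz": 0,"claw": 255},{"x": 0.109,"y": 0.005,"z": -0.112,"rx": 0,"ry": 0,"rz": 0,"claw": 255},{"x": 0.109,"y": 0.005,"z": -0.112,"rx": 0,"ry": 0,"rz": 0,"claw": 255},{"x": 0.109,"y": 0.005,"z": -0.112,"rx": 0,"ry": 0,"rz": 0,"claw": 255}]'

```text
t: 15.57
tool_pos: [0.5946, -0.0728, 0.0649]
orientation: [-0.058, 3.14, -0.0]
force: [-0.4, -0.4, -1.8]
opening: 0.0218
gripper_force: 35.0
```

Run:
```python
from h import *
yaw(); snap('side','side11'); z=load('side11'); C=cloud(z); print('see')
V,U=np.mgrid[0:480,0:640]
h=(C[...,2]>.03)&(C[...,2]<.09)&(C[...,0]>.655)&(C[...,0]<.67)&(abs(C[...,1]+.07)<.03)
b=(C[...,2]>.03)&(C[...,2]<.09)&(C[...,0]>.632)&(C[...,0]<.655)&(abs(C[...,1]+.07)<.03)
for n,m in(('head',h),('nose',b)): P=C[m]; print(n,len(P),np.percentile(P,[2,25,50,75,98],axis=0).round(4).tolist()) if len(P) else print(n,0)
a=cv2.imread('pics/side11.png')[195:275,330:430]; cv2.imwrite('pics/c5.png',cv2.resize(a,(750,600),interpolation=cv2.INTER_CUBIC))
```

```text
{'t': 15.5667, 'q': [-0.2074, 0.2657, 1.6517, -0.0, 1.2233, -1.8151], 'tool_pos': [0.5946, -0.0728, 0.0649], 'orientation': [-0.0579, 3.1401, -0.0004], 'force': [-0.374, -0.4132, -1.837], 'opening': 0.0218, 'gripper_force': 34.9987}
yaw tool y 92.11347161902134 tool z [ 9.e-04 -2.e-04 -1.e+00]
see
head 119 [[0.6578, -0.087, 0.0464], [0.6592, -0.0817, 0.0542], [0.6599, -0.0762, 0.0608], [0.6625, -0.0687, 0.0672], [0.6666, -0.0585, 0.0732]]
nose 55 [[0.6327, -0.0795, 0.0522], [0.6356, -0.0779, 0.0575], [0.6393, -0.0766, 0.0615], [0.6428, -0.0754, 0.065], [0.6475, -0.0672, 0.0662]]
```

View pics/c5.png

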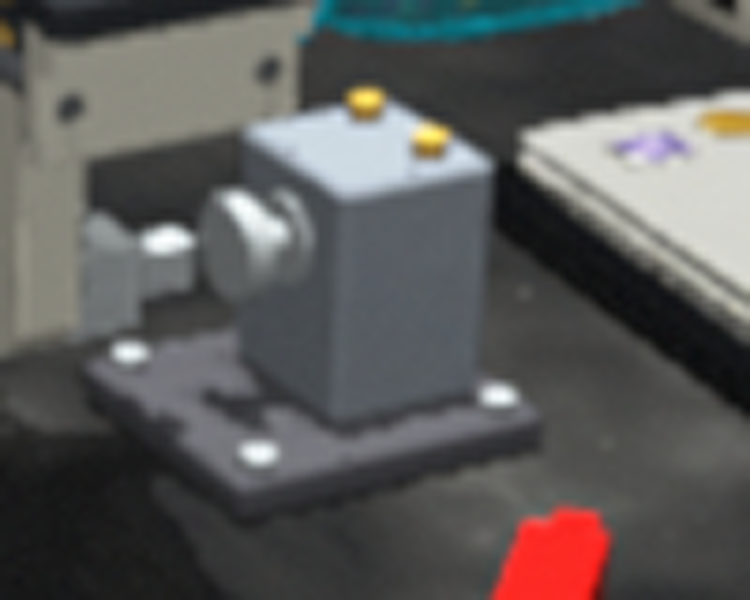

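The side crop shows the nose (140-195, 228-295) in line with the head (centre ~(230,245)). The clouds agree: nose axis and head centre both at y ≈ -0.0727 in that camera, z ≈ 0.060. Pressing now.

Call:
arm_command --targets '[{"x": 0.005,"y": 0,"z": 0,"rx": 0,"ry": 0,"rz": 0,"claw": 255},{"x": 0.01,"y": 0,"z": 0,"rx": 0,"ry": 0,"rz": 0,"claw": 255},{"x": 0.014,"y": 0.0005,"z": 0,"rx": 0,"ry": 0,"rz": 0,"claw": 255},{"x": 0.017,"y": 0.0005,"z": 0,"rx": 0,"ry": 0,"rz": 0,"claw": 255},{"x": 0.0195,"y": 0.0005,"z": 0,"rx": 0,"ry": 0,"rz": 0,"claw": 255},{"x": 0.022,"y": 0.001,"z": 0,"rx": 0,"ry": 0,"rz": 0,"claw": 255},{"x": 0.0245,"y": 0.001,"z": 0,"rx": 0,"ry": 0,"rz": 0,"claw": 255},{"x": 0.027,"y": 0.001,"z": 0,"rx": 0,"ry": 0,"rz": 0,"claw": 255},{"x": 0.0295,"y": 0.001,"z": 0,"rx": 0,"ry": 0,"rz": 0,"claw": 255},{"x": 0.032,"y": 0.001,"z": 0,"rx": 0,"ry": 0,"rz": 0,"claw": 255}]'

```text
t: 16.45
tool_pos: [0.6099, -0.0721, 0.0638]
orientation: [0.059, -3.14, -0.0]
force: [-5.3, 0.2, -0.4]
opening: 0.0217
gripper_force: 35.0
```

Call:
arm_command --targets '[{"x": 0.0015,"y": 0,"z": 0,"rx": 0,"ry": 0,"rz": 0,"claw": 255},{"x": 0.003,"y": 0,"z": 0,"rx": 0,"ry": 0,"rz": 0,"claw": 255},{"x": 0.0045,"y": 0,"z": 0,"rx": 0,"ry": 0,"rz": 0,"claw": 255},{"x": 0.006,"y": 0,"z": 0,"rx": 0,"ry": 0,"rz": 0,"claw": 255},{"x": 0.0075,"y": 0,"z": 0,"rx": 0,"ry": 0,"rz": 0,"claw": 255},{"x": 0.0085,"y": 0,"z": 0,"rx": 0,"ry": 0,"rz": 0,"claw": 255},{"x": 0.0095,"y": 0,"z": 0,"rx": 0,"ry": 0,"rz": 0,"claw": 255},{"x": 0.0105,"y": 0,"z": 0,"rx": 0,"ry": 0,"rz": 0,"claw": 255},{"x": 0.0115,"y": 0,"z": 0,"rx": 0,"ry": 0,"rz": 0,"claw": 255},{"x": 0.0115,"y": 0,"z": 0,"rx": 0,"ry": 0,"rz": 0,"claw": 255}]'

```text
t: 17.28
tool_pos: [0.6155, -0.0719, 0.0638]
orientation: [0.059, -3.139, -0.001]
force: [-6.9, 1.3, 0.6]
opening: 0.0218
gripper_force: 35.0
```

```bash
python3 -c "
from h import *
yaw()"
```

```text
{'t': 17.2833, 'q': [-0.1991, 0.3206, 1.5873, 0.0001, 1.2356, -1.8073], 'tool_pos': [0.6155, -0.0719, 0.0638], 'orientation': [0.0587, -3.1392, -0.0007], 'force': [-6.8852, 1.3146, 0.6445], 'opening': 0.0218, 'gripper_force': 35.0032}
yaw tool y 92.14195857472296 tool z [-1.8e-03  4.0e-04 -1.0e+00]
```

Call:
arm_command --targets '[{"x": 0.001,"y": 0,"z": 0,"rx": 0,"ry": 0,"rz": 0,"claw": 255},{"x": 0.002,"y": 0,"z": 0,"rx": 0,"ry": 0,"rz": 0,"claw": 255},{"x": 0.003,"y": 0,"z": 0,"rx": 0,"ry": 0,"rz": 0,"claw": 255},{"x": 0.004,"y": 0,"z": 0,"rx": 0,"ry": 0,"rz": 0,"claw": 255},{"x": 0.005,"y": 0,"z": 0,"rx": 0,"ry": 0,"rz": 0,"claw": 255},{"x": 0.005,"y": 0,"z": 0,"rx": 0,"ry": 0,"rz": 0,"claw": 255},{"x": 0.005,"y": 0,"z": 0,"rx": 0,"ry": 0,"rz": 0,"claw": 255}]'

```text
t: 17.87
tool_pos: [0.6177, -0.0719, 0.0637]
orientation: [0.059, -3.139, -0.001]
force: [-8.3, 1.1, 1.7]
opening: 0.0216
gripper_force: 35.0
```

```bash
python3 -c "
from h import *
yaw()"
```

```text
{'t': 17.8667, 'q': [-0.1983, 0.3266, 1.58, 0.0001, 1.2374, -1.8065], 'tool_pos': [0.6177, -0.0719, 0.0637], 'orientation': [0.0587, -3.1388, -0.0009], 'force': [-8.331, 1.0995, 1.6503], 'opening': 0.0216, 'gripper_force': 35.0051}
yaw tool y 92.14098714230312 tool z [-2.3e-03  5.0e-04 -1.0e+00]
```

Call:
arm_command --targets '[{"x": 0.001,"y": 0,"z": 0,"rx": 0,"ry": 0,"rz": 0,"claw": 255},{"x": 0.002,"y": 0,"z": 0,"rx": 0,"ry": 0,"rz": 0,"claw": 255},{"x": 0.003,"y": 0,"z": 0,"rx": 0,"ry": 0,"rz": 0,"claw": 255},{"x": 0.004,"y": 0,"z": 0,"rx": 0,"ry": 0,"rz": 0,"claw": 255},{"x": 0.004,"y": 0,"z": 0,"rx": 0,"ry": 0,"rz": 0,"claw": 255},{"x": 0.004,"y": 0,"z": 0,"rx": 0,"ry": 0,"rz": 0,"claw": 255}]'

```text
t: 18.37
tool_pos: [0.6188, -0.0719, 0.0635]
orientation: [0.059, -3.137, -0.001]
force: [-12.4, 1.9, 3.7]
opening: 0.0217
gripper_force: 35.0
```

```bash
python3 -c "
from h import *
yaw()"
```

```text
{'t': 18.3667, 'q': [-0.1978, 0.3313, 1.5746, -0.0003, 1.2402, -1.8059], 'tool_pos': [0.6188, -0.0719, 0.0635], 'orientation': [0.0587, -3.1367, -0.0011], 'force': [-12.3937, 1.8861, 3.7474], 'opening': 0.0217, 'gripper_force': 35.0064}
yaw tool y 92.14286430689116 tool z [-4.4e-03  6.0e-04 -1.0e+00]
```

12.4 N, beyond the spring's 8 N. Hold and check.

Call:
arm_command --targets '[{"x": 0.001,"y": 0,"z": 0,"rx": 0,"ry": 0,"rz": 0,"claw": 255},{"x": 0.001,"y": 0,"z": 0,"rx": 0,"ry": 0,"rz": 0,"claw": 255},{"x": 0.001,"y": 0,"z": 0,"rx": 0,"ry": 0,"rz": 0,"claw": 255},{"x": 0.001,"y": 0,"z": 0,"rx": 0,"ry": 0,"rz": 0,"claw": 255},{"x": 0.001,"y": 0,"z": 0,"rx": 0,"ry": 0,"rz": 0,"claw": 255},{"x": 0.001,"y": 0,"z": 0,"rx": 0,"ry": 0,"rz": 0,"claw": 255},{"x": 0.001,"y": 0,"z": 0,"rx": 0,"ry": 0,"rz": 0,"claw": 255},{"x": 0.001,"y": 0,"z": 0,"rx": 0,"ry": 0,"rz": 0,"claw": 255},{"x": 0.001,"y": 0,"z": 0,"rx": 0,"ry": 0,"rz": 0,"claw": 255},{"x": 0.001,"y": 0,"z": 0,"rx": 0,"ry": 0,"rz": 0,"claw": 255}]'

```text
t: 19.2
tool_pos: [0.6188, -0.0719, 0.0634]
orientation: [0.059, -3.136, -0.001]
force: [-13.3, 1.7, 4.9]
opening: 0.0223
gripper_force: 35.0
```

Run:
```python
from h import *
yaw(); snap('side','side12')
a=cv2.imread('pics/side12.png')[195:275,330:430]; cv2.imwrite('pics/c6.png',cv2.resize(a,(750,600),interpolation=cv2.INTER_CUBIC))
```

```text
{'t': 19.2, 'q': [-0.1977, 0.3324, 1.5734, -0.0004, 1.241, -1.8058], 'tool_pos': [0.6188, -0.0719, 0.0634], 'orientation': [0.0586, -3.1358, -0.0012], 'force': [-13.3413, 1.6976, 4.8608], 'opening': 0.0223, 'gripper_force': 35.0044}
yaw tool y 92.1418130156955 tool z [-5.3e-03  7.0e-04 -1.0e+00]
```

View pics/c6.png

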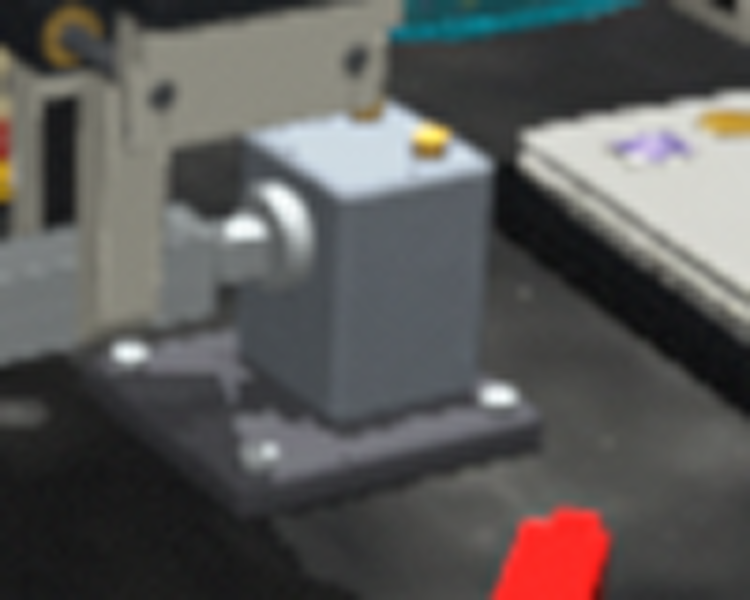

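The side crop shows the head pressed back against the housing at about (280,230), with the nose on its centre. x holds at 0.6188 under 13 N, so the plunger is on its stop. Handing in.

```bash
python3 -c "
from plant import robot
print(robot.close_job())"
```

```text
the job is handed in; nothing more can be done
None
```

The job is handed in: both ends were pressed fully home, square end first, then the nose, each held for about a second, and the arm finished still gripping the bar with the nose holding the plunger on its stop at about 13 N.

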